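Set up the inspection camera for brass die blanks

TASK

Get the camera stand ready to inspect the brass die blanks: tip each standing blank over with a light push and lay all of them on the white light pad, flat on a broad face, side by side and not over its edges. Then focus: first turn the black outer coarse knob until its white line points at the green mark, and after that the silver inner fine knob until its red line points at the orange mark. At any time also swing the red dimmer lever to the blue mark; leave the wax tin and the wooden burnisher where they are.

Things in the scene. Friction and masses are not known exactly. Their poses are not given: they have to be found in the camera images.
- blank_1: plain brass die blank 44 x 36 x 15 mm, about 0.14 kg, both broad faces alike. Origin at its centre; x along the 44 mm, y along the 15 mm (normal of the broad faces), z along the 36 mm. Starts standing on a 44 x 15 mm edge on the table, z up; topples onto a broad face when its top is pushed more than 15 mm along its y. Absent in some runs (None)
- blank_2: plain brass die blank 44 x 36 x 15 mm, about 0.14 kg, both broad faces alike. Origin at its centre; x along the 44 mm, y along the 15 mm (normal of the broad faces), z along the 36 mm. Starts standing on a 44 x 15 mm edge on the table, z up; topples onto a broad face when its top is pushed more than 15 mm along its y. Absent in some runs (None)
- blank_3: plain brass die blank 44 x 36 x 15 mm, about 0.14 kg, both broad faces alike. Origin at its centre; x along the 44 mm, y along the 15 mm (normal of the broad faces), z along the 36 mm. Starts standing on a 44 x 15 mm edge on the table, z up; topples onto a broad face when its top is pushed more than 15 mm along its y. Absent in some runs (None)
- blank_4: plain brass die blank 44 x 36 x 15 mm, about 0.14 kg, both broad faces alike. Origin at its centre; x along the 44 mm, y along the 15 mm (normal of the broad faces), z along the 36 mm. Starts standing on a 44 x 15 mm edge on the table, z up; topples onto a broad face when its top is pushed more than 15 mm along its y. Absent in some runs (None)
- stand: fixed; origin on the table, x to rear, y left. Grey deck, top z 14 mm, x -90 to +125, y -250 to +205 mm, with a 9 mm high stop rail on its left end. Right: dark console, top z 40 mm, x -75 to +85, y -240 to -30 mm, knobs and lever on it. Left: white light pad. Behind it at x 165, y 55 mm a 180 mm high post with a small camera that reaches forward to x 100 mm, nowhere below z 85 mm, and only moves up and down with the coarse knob
- pad_centre (a point): centre of the white light pad's surface; the pad is flush with the deck, 120 mm along its x by 210 mm along its y (x to the rear, y to the left, z up)
- knob_axis (a point): point on the common upright axis of both knobs, at the console's top face; axes as the stand's. A green mark on the console lies to the front of the axis (-x), an orange mark to its right (-y)
- coarse (a joint): angle of the black fluted outer coarse knob, rad, positive anticlockwise seen from above; 0 = its white line points at the green mark. Range -2.6 to 2.6; stays where it is left; friction 0.08 N m
- coarse_grip (a point): on the axis at mid-height of the outer knob: 56 mm diameter, from 2 to 32 mm above the console top; turns with the knob
- fine (a joint): angle of the silver inner fine knob, rad, positive anticlockwise seen from above; 0 = the red line on its top points at the orange mark. Range -2.6 to 2.6; stays where it is left; friction 0.035 N m; independent of the outer knob
- fine_grip (a point): on the axis at mid-height of the inner knob: 26 mm diameter, from 34 to 64 mm above the console top, just above the outer knob; turns with the knob
- dimmer (a joint): angle of the dimmer lever, rad, positive anticlockwise seen from above; 0 = it points to the stand's front (-x), positive swings its post to the right (-y). The blue mark is at 0.45. Range -0.6 to 0.8; stays where it is left; friction 0.06 N m
- lever_hinge (a point): on the lever's upright pivot axis, at the console's top face
- lever_post (a point): on the axis of the red upright post at the lever's end, 26 mm above the console top; post 14 mm diameter, from 4 to 44 mm above the console top, 70 mm from the pivot
- wax_tin: small round wax tin with dark lid, 37 mm diameter, 26 mm high, a bystander to leave alone; origin at the centre of its underside
- burnisher: turned wooden burnisher lying on the table, 68 mm long, 28 mm thick, a bystander to leave alone; origin under its middle
There are look-alikes about, which are no part of the job. Leave any pink or purple look-alike of the blank_2 alone. Leave any purple or turquoise look-alike of the blank_1 alone.

How it is judged:
By the outcome, as a careful person would: the job done as asked, in the order asked, and still so for the second after the job is handed in, with the robot touching nothing.
Of blank_1, blank_2, blank_3, blank_4 only 3 to 4 are there at a start; the rules pass over those that are not, and their reading is None.
At some moment in a run one of blank_1, blank_2, blank_3, blank_4 may be knocked a few centimetres aside while the robot is not near it.
Once in a run the grip may slacken for a moment while it holds something.
It also fails if it takes over 210 s, if anything falls off the work surface, if the arm or the gripper's body presses on something with over 40 N, if the wrist force passes 120 N, or if a joint passes its speed limit or range.

ROBOT

A 6-joint arm with a two-finger parallel gripper is mounted at the origin on the work surface; the furniture and walls round the work are solid. World frame = base frame: x ahead of the robot, y to its left, z up, the work surface at z = 0. Lengths are in mm, angles in degrees, forces in N, time in s.
With the tool pointing down it reaches from about 300 to 850 mm from the base axis. Payload 4.2 kg.
Tool frame: the origin (TCP) lies on the centre line of the jaws, within the pads' length; the fingertips stand 14 mm ahead of it and the grasp point (between the pads) lies 5 mm behind it (env.finger_overhang is the z of the fingertips in the tool frame, in mm); z points along the fingers, y is the line along which they close (so a half turn about z gives the same grasp; the last joint's range is limited). The gripper opens to 91 mm and grips with 3 to 60 N. Pads are 32 mm wide; open, the fingers measure 118 mm over their backs; the gripper's body (76 mm by 178 mm) begins 60 mm behind the grasp point.
Start: joints at [71.62, 18.312, 89.639, -0, 72.044, -1.146], TCP at [170.365, 549.197, 227.976] pointing down, gripper open.
Joint ranges: [-177.97, 177.97], [-48.28, 115.42], [12.27, 149.76], [-77.06, 257.06], [2.81, 150.46], [-146.56, 146.56]. Speed limits (degrees/s): [147.25, 147.25, 180, 180, 180, 180].

INTERFACE

Orientations are given as [roll, pitch, yaw] about the fixed x, y, z axes, in that order (R = Rz(yaw) Ry(pitch) Rx(roll)).
In Python, from workcell import sensors, viewer, env gives the robot as it stands. The module is installed in compiled form; this text tells all that it offers.
- The arm moves only by the tool step_arm, never from a script. Its argument "plan" is one flat list of numbers, 6 for each row, row after row: the shift along the tool's x, y, z in cm, then the turn, a rotation vector about the tool's x, y, z in rad. In form: [x, y, z, wx, wy, wz, x, y, z, wx, wy, wz, ...]. A call has 1 to 5 rows; each row shifts and turns the commanded pose from where the row before left it, along the tool's axes as they then stand; what a row does not reach is not made up. A row lasts 1/12 s, in which the tool goes at most 41.7 mm and 7.16 degrees, less where a joint would pass 70% of its speed; a pose out of reach is approached as far as the arm can. A call is refused whole if a number of a shift passes 4.17 or a number of a turn 0.125, either way. A call with a gripper value outside its range is refused whole. "hand" is the finger opening in cm, from 0 to 9.12, set as the call begins (left out, the last holds). The fingers move at their own pace and stop on an object; "newtons" is the grip in N (left out, the last holds). Time passes only in rows, so rows that do not move let the fingers close. It gives the time, the measured TCP pose, the force, the opening and the grip force at its end, in the units of the state.
- sensors.state(): the state, without advancing time (a new reading comes with each control period).
- viewer.grab_frame(name): name is "side" or "top" or "wrist"; returns a dict with "img" (400x640x3 uint8, red, green, blue), "fx", "fy", "cx", "cy" (pixels), "position" and "attitude" of the camera in the world. Camera axes: x right, y down, z forward; pixel columns grow to the right and rows downward; lengths in mm; the calibration is good to about 2 mm. A picture is of the moment at which its call begins. There is no depth.
- env.job_done(): hands the job in; it is judged then, once.
Trained networks look in a picture, given as the dict that the camera call returned (one of the last four; its "shot" number tells which), for a name from the list of things; names that differ only in an ending like _2 or _b are one class to them, and where a whole thing is asked for, a point or a joint stands for the part that bears it (a point fixed in the world has none). Each returns a list of dicts, best first, with "score" (0 to 1); they miss things now and then, are a little off and sometimes report something else, mostly with a low value. They report only what shows in the picture. A call takes as long as a camera call. They do not tell look-alikes from the thing itself.
- viewer.boxes_of(name, picture): "location" ([column, row] in pixels, amid what is visible of it).
- viewer.pinpoint(name, picture): "location" ([column, row] in pixels: a listed point, or the origin of a listed thing).
The state is a dict: "time_s": time; "qpos": joint angles; "qvel": joint speeds; "effort": joint torques, N m; "ee_pos": TCP position; "ee_rot": TCP orientation; "force": force on the tool from outside, world axes, zero at the start; "torque": the same for the moment, N m; "gripper_width": finger opening in mm; "gripper_force": force on a finger pad.
Only numpy, scipy, OpenCV 4.12 (cv2) and the standard library are available. Lean on these libraries where they do the work, as an engineer would, in place of code of your own. Each camera call takes 0.05 s, during which the arm holds its last target. There are 200 camera calls.

## Working session

There is one attempt and no reset: what is moved stays moved. The work goes in short steps, Python scripts to look and compute and a tool call to move; the robot and the scene stay as the last step left them, time stands still between calls to the robot, and variables do not carry over. Pictures are saved under pics/ and viewed, at most 14 in all, crops included, and the job is handed in when it is done.

Besides the shell and the picture viewer there is one more tool, called as name(argument=value, ...), one argument or row to a line, values as JSON. step_arm: Moves the arm, as the interface text tells. Its arguments: {"type":"object","properties":{"plan":{"type":"array","items":{"type":"number"}},"hand":{"type":"number"},"newtons":{"type":"number"}},"required":["plan"]}

```bash
mkdir -p pics; cat > h.py <<'E'
import numpy as np, cv2
from workcell import sensors, viewer, env
from scipy.spatial.transform import Rotation as R
def Rm(a):
    a=np.array(a,float)
    if a.shape==(3,3): return a
    if a.shape==(4,): return R.from_quat(a).as_matrix()
    return R.from_euler('xyz',a,degrees=True).as_matrix()
def ray(p,uv,z):
    d=Rm(p['attitude'])@np.array([(uv[0]-p['cx'])/p['fx'],(uv[1]-p['cy'])/p['fy'],1])
    o=np.array(p['position']); return o+d*(z-o[2])/d[2]
def proj(p,X):
    c=Rm(p['attitude']).T@(np.array(X,float)-np.array(p['position'])); return c[0]/c[2]*p['fx']+p['cx'],c[1]/c[2]*p['fy']+p['cy']
def save(p,n,crop=None,s=1):
    im=p['img'][...,::-1]
    if crop: a,b,c,d=crop; im=im[b:d,a:c]
    cv2.imwrite('pics/'+n,cv2.resize(im,None,fx=s,fy=s,interpolation=cv2.INTER_CUBIC))
E
python3 - <<'E'
from h import *
t=viewer.grab_frame('top'); s=viewer.grab_frame('side')
save(t,'t0.png',s=1.25); save(s,'s0.png',s=1.25)
for p in (t,s):
    print(p['position'],p['attitude'],p['fx'],p['shot'])
    for n,z in dict(blank_1=18,stand=0,pad_centre=14,knob_axis=40,coarse_grip=57,fine_grip=89,lever_hinge=40,lever_post=66,wax_tin=0,burnisher=0).items():
        for d in viewer.pinpoint(n,p)[:7]:
            print(n,round(d['score'],2),np.round(d['location'],1),np.round(ray(p,d['location'],z)[:2],1))
print(sensors.state())
E
```

```text
[ 439.56103954 -139.34374376 1413.78306248] [-177.88871968    0.43042971  -90.91013749] 511.60476987997686 1
blank_1 0.67 [412.2 155.2] [ 604.2 -359.2]
blank_1 0.65 [399.1 265.5] [ 304.4 -317.1]
blank_1 0.61 [374.7 190.6] [ 509.  -254.8]
blank_1 0.6 [439.8 186.8] [ 516.5 -432.5]
blank_1 0.58 [458.8 138.8] [ 647.1 -487.5]
blank_1 0.48 [371.2 154.8] [ 607.2 -247.1]
blank_1 0.45 [426.1 219.9] [ 426.9 -393.1]
stand 0.62 [243.1 188.6] [521.4 107.9]
pad_centre 0.6 [214.4 190.2] [517.4 184.4]
pad_centre 0.54 [370.6 192.9] [ 503.1 -243.8]
pad_centre 0.44 [414.5 125.7] [ 686.  -367.9]
knob_axis 0.67 [272.3 191.8] [509.1  22.3]
coarse_grip 0.6 [271.4 193.6] [503.5  22.8]
fine_grip 0.39 [270.3 193.8] [501.5  21.8]
lever_hinge 0.71 [315.2 186.5] [521.5 -93.3]
lever_post 0.64 [314.1 212.4] [451.7 -90.3]
lever_post 0.4 [438.7 189.2] [ 507.6 -419.4]
lever_post 0.36 [414.3 123.4] [ 683. -359.]
wax_tin 0.44 [352.6 246. ] [ 358.1 -192.6]
burnisher 0.49 [412.9 121.1] [ 701.4 -366. ]
[341.46498598 843.60786851 499.10501155] [-111.67130445    0.58406101 -170.96792955] 436.5711317188134 2
blank_1 0.7 [303
[... 693 characters left out ...]
 [272.7 208.3] [ 693.7 -360.5]
{'time_s': 1.1, 'qpos': array([ 7.16203224e+01,  1.83115806e+01,  8.96386546e+01,  5.17237267e-05,
        7.20449876e+01, -1.14664935e+00]), 'qvel': array([-0.0190499 ,  0.00343556, -0.01894468, -0.05224909,  0.05462305,
        0.0996475 ]), 'effort': array([-8.67398030e-04, -4.12364423e+01, -2.32225174e+01,  7.24599394e-02,
        3.80147842e-02,  1.31439670e-06]), 'ee_pos': array([170.35857787, 549.19652792, 227.98147471]), 'ee_rot': array([1.79995223e+02, 4.64021666e-05, 1.62766956e+02]), 'force': array([-0.56811471,  0.30725192,  0.38210102]), 'torque': array([0.05308828, 0.0219048 , 0.01168007]), 'gripper_force': 0.0, 'gripper_width': 91.31767469791805}
```

View pics/t0.png

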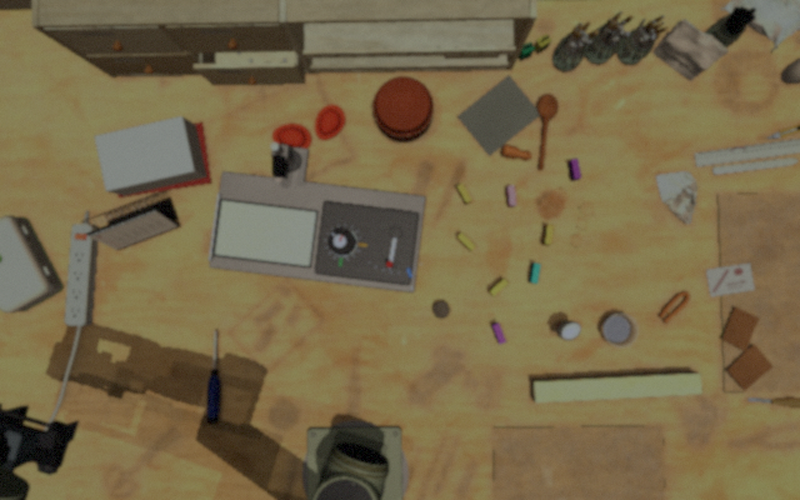

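View pics/s0.png

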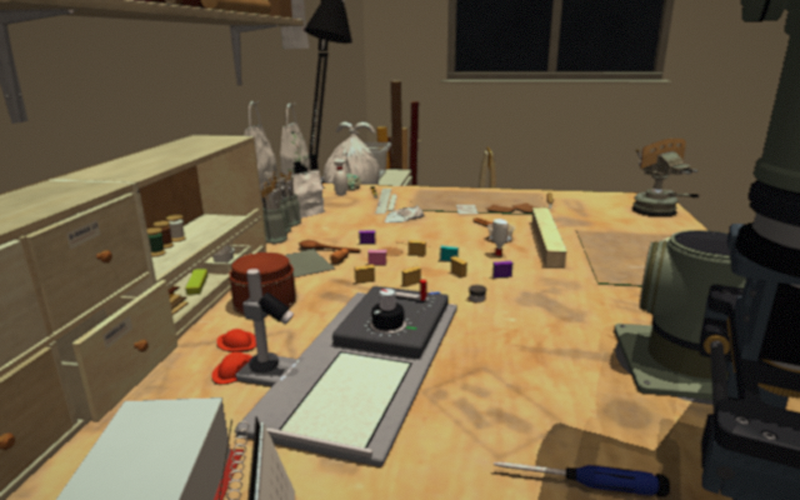

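The view shows four yellow brass blanks at 1.25x pixels (464,193), (466,240), (498,286) and (547,234). The pink, purple (two) and turquoise blocks are the look-alikes. The stand is turned about -7°. I'll move the arm over to the blanks and look from there.

step_arm(
  plan=[0, 0, -1.5, 0, 0, 0.125, 0, 0, -1.5, 0, 0, 0.125, 0, 0, -1.5, 0, 0, 0.125, 0, 0, -1.5, 0, 0, 0.125, 0, 0, -1.5, 0, 0, 0.125],
)

```text
time_s: 1.52
ee_pos: [170.3, 549.1, 303.7]
ee_rot: [180.0, -0.0, 126.6]
force: [-0.4, -0.1, -0.5]
gripper_width: 91.4
gripper_force: 0.0
```

step_arm(
  plan=[0, 0, 0, 0, 0, 0.125, 0, 0, 0, 0, 0, 0.125, 0, 0, 0, 0, 0, 0.125, 0, 0, 0, 0, 0, 0.125, 0, 0, 0, 0, 0, 0.125],
)

```text
time_s: 1.93
ee_pos: [170.4, 549.1, 303.0]
ee_rot: [180.0, -0.0, 90.8]
force: [-0.2, 0.4, -1.1]
gripper_width: 91.2
gripper_force: 0.0
```

step_arm(
  plan=[-3.4, 1.36, 0, 0, 0, 0.02, -3.4, 1.36, 0, 0, 0, 0, -3.4, 1.36, 0, 0, 0, 0, -3.4, 1.36, 0, 0, 0, 0, -3.4, 1.36, 0, 0, 0, 0],
)

```text
time_s: 2.35
ee_pos: [239.2, 377.8, 302.9]
ee_rot: [180.0, -0.0, 90.0]
force: [0.6, -0.3, 0.2]
gripper_width: 91.2
gripper_force: 0.0
```

step_arm(
  plan=[-3.4, 1.36, 0, 0, 0, 0, -3.4, 1.36, 0, 0, 0, 0, -3.4, 1.36, 0, 0, 0, 0, -3.4, 1.36, 0, 0, 0, 0, -3.4, 1.36, 0, 0, 0, 0],
)

```text
time_s: 2.77
ee_pos: [307.2, 207.8, 303.2]
ee_rot: [179.9, -0.0, 90.0]
force: [1.1, 0.4, -0.2]
gripper_width: 91.4
gripper_force: 0.0
```

step_arm(
  plan=[-3.4, 1.36, 0, 0, 0, 0, -3.4, 1.36, 0, 0, 0, 0, -3.4, 1.36, 0, 0, 0, 0, -3.4, 1.36, 0, 0, 0, 0, -3.4, 1.36, 0, 0, 0, 0],
)

```text
time_s: 3.18
ee_pos: [375.2, 37.7, 303.3]
ee_rot: [179.9, -0.0, 90.0]
force: [1.6, -0.0, 0.1]
gripper_width: 91.4
gripper_force: 0.0
```

step_arm(
  plan=[-3.4, 1.36, 0, 0, 0, 0, -3.4, 1.36, 0, 0, 0, 0, -3.4, 1.36, 0, 0, 0, 0, -3.4, 1.36, 0, 0, 0, 0, -3.4, 1.36, 0, 0, 0, 0],
)

```text
time_s: 3.6
ee_pos: [443.3, -132.5, 303.1]
ee_rot: [180.0, -0.0, 90.0]
force: [0.9, 0.6, 0.4]
gripper_width: 91.2
gripper_force: 0.0
```

step_arm(
  plan=[-3.4, 1.36, 0, 0, 0, 0, -3.4, 1.36, 0, 0, 0, 0, -3.4, 1.36, 0, 0, 0, 0, -3.4, 1.36, 0, 0, 0, 0, -3.4, 1.36, 0, 0, 0, 0],
)

```text
time_s: 4.02
ee_pos: [511.3, -302.4, 302.9]
ee_rot: [180.0, -0.0, 90.0]
force: [1.0, 0.6, 0.4]
gripper_width: 91.1
gripper_force: 0.0
```

```bash
cat >> h.py <<'E'
def brass(p,z=18,lo=(18,90,60),hi=(34,255,255),amin=60):
    # yellow blobs: contour centre and min-area rectangle mapped to plane z
    hsv=cv2.cvtColor(p['img'],cv2.COLOR_RGB2HSV); m=cv2.inRange(hsv,lo,hi)
    m=cv2.morphologyEx(m,cv2.MORPH_OPEN,np.ones((3,3)))
    for c in cv2.findContours(m,cv2.RETR_EXTERNAL,cv2.CHAIN_APPROX_NONE)[0]:
        if cv2.contourArea(c)<amin: continue
        w=np.array([ray(p,q[0],z)[:2] for q in c],np.float32)
        (x,y),(a,b),th=cv2.minAreaRect(w)
        if b>a: th+=90
        if max(a,b)<90: print('blob px',c.mean((0,1)).round(),'xy',round(x,1),round(y,1),'size',round(max(a,b),1),round(min(a,b),1),'long-axis deg',round(th%180,1))
def go(x=None,y=None,z=None,yaw=None):
    s=sensors.state(); P=np.array(s['ee_pos']); M=Rm(s['ee_rot']); T=P.copy()
    for i,v in enumerate((x,y,z)):
        if v is not None: T[i]=v
    d=M.T@(T-P)/10; print('tcp',P.round(1),np.round(s['ee_rot'],1),'-> shift cm',d.round(2),'rows',round(np.linalg.norm(d)/3.6,1))
    if yaw is not None:
        t=(yaw-s['ee_rot'][2]+90)%180-90; print('turn wz',round(-np.radians(t),3)); 
        M2=R.from_euler('z',t,degrees=True).as_matrix()@M; print('shift after turn',(M2.T@(T-P)/10).round(2))
E
python3 - <<'E'
from h import *
s=sensors.state(); print(s['ee_pos'],s['ee_rot'],s['time_s'])
p=viewer.grab_frame('wrist'); save(p,'w1.png',s=1.25); print(p['position'],p['attitude'],p['fx'])
for d in viewer.pinpoint('blank_1',p): 
    u,v=map(int,d['location']); print(round(d['score'],2),u,v,ray(p,d['location'],18)[:2].round(1),cv2.cvtColor(p['img'],cv2.COLOR_RGB2HSV)[v,u])
brass(p,36)
E
```

```text
[ 511.33913683 -302.38308219  302.85542969] [ 1.79992932e+02 -1.23604748e-02  8.99743937e+01] 4.0167
[ 511.23736972 -225.51593689  459.95911849] [ 1.64009154e+02 -3.06345097e-02 -3.23848412e-02] 319.1507839310571
0.91 270 227 [ 431.2 -397.3] [ 84 184  68]
0.83 176 175 [ 302.6 -317.9] [150 126 192]
0.82 396 120 [ 608.  -243.6] [ 17 161 108]
0.78 327 248 [ 516.4 -431.7] [ 18 163 150]
0.78 387 198 [ 603.  -352.9] [173  36 248]
0.72 248 173 [ 404.3 -315.5] [ 19 159 141]
blob px [472. 257.] xy 729.4 -432.4 size 63.4 30.5 long-axis deg 137.7
blob px [620.  70.] xy 878.0 -181.6 size 42.8 16.0 long-axis deg 89.9
blob px [61. 12.] xy 200.8 -119.8 size 29.6 25.1 long-axis deg 90.0
```

View pics/w1.png

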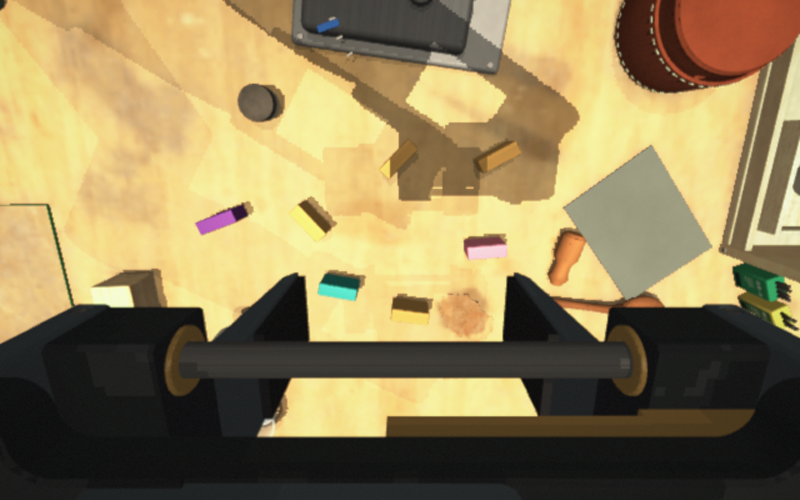

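The wrist picture shows the brass blanks at 1.25x pixels (498,156), (398,160), (311,219) and (411,310). The look-alikes are pink (486,247), turquoise (341,286) and purple (221,218). I need the blanks' orientations, so I'll crop.

```bash
python3 - <<'E'
from h import *
im=cv2.imread('pics/w1.png'); im=cv2.resize(im,(640,400))
p=viewer.grab_frame('wrist'); save(p,'w1c.png',(190,100,430,270),3.3)
E
```

```text
(no output)
```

View pics/w1c.png

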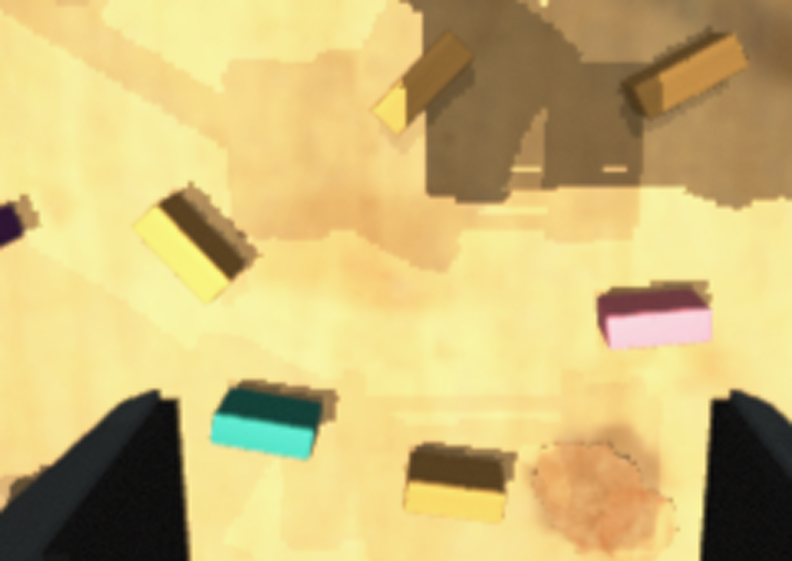

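Crop corners of the top faces: A long edge (650,118)-(748,70); B (374,110),(449,32),(472,58),(398,133); C (135,225),(155,205),(229,280),(208,302); D (404,512),(502,521),(505,488),(410,480).

```bash
python3 - <<'E'
from h import *
p=viewer.grab_frame('wrist')
Q=dict(A=[(650,118),(748,70),(735,33),(640,78)],B=[(398,133),(472,58),(449,32),(374,110)],C=[(208,302),(135,225),(155,205),(229,280)],D=[(404,512),(502,521),(505,488),(410,480)])
for n,c in Q.items():
    w=np.array([ray(p,(190+u/3.3,100+v/3.3),36)[:2] for u,v in c]); e=w[1]-w[0]; f=w[2]-w[1]
    print(n,w.mean(0).round(1),'len',np.linalg.norm(e).round(1),np.linalg.norm(f).round(1),'x-axis deg',np.degrees(np.arctan2(*e[::-1])).round(1))
go(509,-210,50)
t=viewer.grab_frame('top')
for n,c in [('rl',(222,172)),('rr',(426,196)),('fl',(211,266)),('fr',(414,290)),('prl',(218,200)),('prr',(318,210)),('pfr',(312,266)),('pfl',(212,256))]:
    print(n,ray(t,np.array(c)/1.25,14)[:2].round(1))
E
```

```text
A [ 608.8 -245.5] len 41.6 15.2 x-axis deg 26.2
B [ 503.2 -248.5] len 41.0 13.2 x-axis deg 44.6
C [ 404.  -316.1] len 42.6 12.0 x-axis deg 130.4
D [ 515.9 -426.9] len 43.4 15.9 x-axis deg -5.9
tcp [ 510.9 -301.   302.1] [-1.799e+02 -1.000e-01  8.990e+01] -> shift cm [ 9.07 -0.17 25.22] rows 7.4
rl [664.2 284.8]
rr [ 603.6 -163.9]
fl [457.4 310. ]
fr [ 397.9 -134.3]
prl [602.4 294. ]
prr [576.7  73.8]
pfr [453.9  88.3]
pfl [479.3 307.7]
```

step_arm(
  plan=[0, 0, 0, 0, 0, 0.125, 0, 0, 0, 0, 0, 0.125, 0, 0, 0, 0, 0, 0.125, 0, 0, 0, 0, 0, 0.125, 0, 0, 0, 0, 0, 0.125],
  hand=0,
  newtons=15,
)

```text
time_s: 4.68
ee_pos: [510.6, -298.8, 303.7]
ee_rot: [180.0, -0.0, 53.9]
force: [0.5, 0.1, 0.3]
gripper_width: 60.5
gripper_force: 0.0
```

step_arm(
  plan=[0, 0, 0, 0, 0, 0.125, 0, 0, 0, 0, 0, 0.035, 1.03, -2.93, 2, 0, 0, 0, 1.03, -2.93, 2, 0, 0, 0, 1.03, -2.93, 2, 0, 0, 0],
)

```text
time_s: 5.1
ee_pos: [469.6, -214.3, 242.8]
ee_rot: [179.9, -0.1, 45.1]
force: [0.5, -0.1, 0.3]
gripper_width: 27.5
gripper_force: 0.0
```

step_arm(
  plan=[0, 0, 4, 0, 0, 0, 0, 0, 4, 0, 0, 0, 0, 0, 4, 0, 0, 0, 0, 0, 4, 0, 0, 0, 0, 0, 4, 0, 0, 0],
)

```text
time_s: 5.52
ee_pos: [470.4, -215.0, 42.6]
ee_rot: [179.9, -0.1, 45.1]
force: [-0.2, -0.7, -0.5]
gripper_width: 0.4
gripper_force: 0.0
```

```bash
python3 - <<'E'
from h import *
go(471,-217,41,45); print(sensors.state()['gripper_width'])
E
```

```text
tcp [ 470.4 -215.    42.6] [ 1.799e+02 -1.000e-01  4.510e+01] -> shift cm [-0.1   0.18  0.16] rows 0.1
turn wz 0.002
shift after turn [-0.1   0.18  0.16]
0.4490019165485439
```

step_arm(
  plan=[0, 0.6, 0.1, 0, 0, 0, 0, 0.6, 0, 0, 0, 0, 0, 0.5, 0, 0, 0, 0, 0, 0.5, 0, 0, 0, 0, 0, 0.5, 0, 0, 0, 0],
)

```text
time_s: 5.93
ee_pos: [492.0, -236.8, 44.6]
ee_rot: [179.7, -0.1, 45.0]
force: [-0.1, 0.4, 0.5]
gripper_width: 0.8
gripper_force: 0.0
```

step_arm(
  plan=[0, 0.5, 0, 0, 0, 0, 0, 0.5, 0, 0, 0, 0, 0, 0.5, 0, 0, 0, 0, 0, 0.4, 0, 0, 0, 0, 0, 0, 0, 0, 0, 0],
)

```text
time_s: 6.35
ee_pos: [504.1, -249.8, 42.1]
ee_rot: [179.9, -0.0, 45.0]
force: [1.2, -0.2, 0.3]
gripper_width: 0.3
gripper_force: 0.0
```

step_arm(
  plan=[0, 0, 0, 0, 0, 0, 0, -1.5, 0, 0, 0, 0, 0, -2, -2, 0, 0, 0, 0, 0, -4, 0, 0, 0, 0, 0, -4, 0, 0, 0],
)

```text
time_s: 6.77
ee_pos: [476.0, -222.7, 141.4]
ee_rot: [-179.7, 0.1, 45.1]
force: [0.6, -1.1, 0.5]
gripper_width: 0.4
gripper_force: 0.0
```

```bash
python3 - <<'E'
from h import *
p=viewer.grab_frame('wrist'); save(p,'w2.png')
for d in viewer.pinpoint('blank_1',p): print(round(d['score'],2),np.round(d['location']),ray(p,d['location'],8)[:2].round(1))
go(609-.44*45,-245.5+.9*45,41,26)
E
```

```text
0.89 [520. 198.] [ 602.4 -356.9]
0.78 [501. 308.] [ 517.9 -442.3]
0.69 [417. 337.] [ 432.1 -407.5]
0.62 [457. 107.] [ 611.8 -250. ]
0.55 [393. 192.] [ 521.8 -268.4]
tcp [ 481.9 -225.8  148.1] [179.3  -0.2  45. ] -> shift cm [ 9.01  5.99 10.82] rows 4.3
turn wz 0.332
shift after turn [10.51  2.7  10.79]
```

View pics/w2.png

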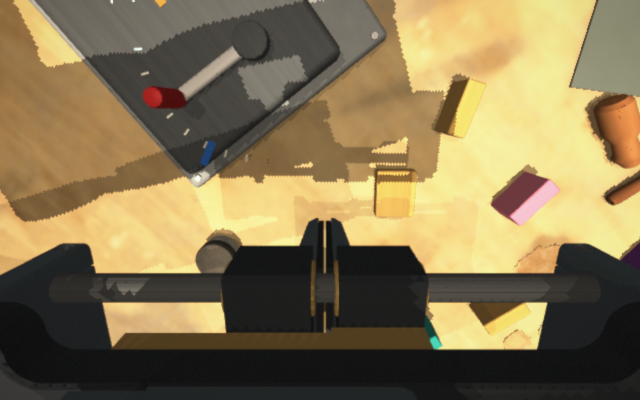

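B at pixel (395,193) now lies flat where predicted, about (521,-267). Next is A.

step_arm(
  plan=[0, 0, 0, 0, 0, 0.11, 0, 0, 0, 0, 0, 0.11, 0, 0, 0, 0, 0, 0.11, 3.5, 0.9, 0, 0, 0, 0, 3.5, 0.9, 0, 0, 0, 0],
)

```text
time_s: 7.28
ee_pos: [548.3, -209.5, 141.5]
ee_rot: [-179.9, 0.1, 26.0]
force: [-0.3, -0.3, 0.8]
gripper_width: 0.4
gripper_force: 0.0
```

step_arm(
  plan=[3.5, 0.9, 0, 0, 0, 0, 0, 0, 3.5, 0, 0, 0, 0, 0, 3.5, 0, 0, 0, 0, 0, 3.5, 0, 0, 0, 0, 0, 0, 0, 0, 0],
)

```text
time_s: 7.7
ee_pos: [579.3, -200.1, 29.4]
ee_rot: [-179.4, 0.6, 26.1]
force: [-0.8, -0.2, -0.8]
gripper_width: 0.4
gripper_force: 0.0
```

step_arm(
  plan=[0, 0.6, 0, 0, 0, 0, 0, 0.6, 0, 0, 0, 0, 0, 0.5, 0, 0, 0, 0, 0, 0.5, 0, 0, 0, 0, 0, 0.5, 0, 0, 0, 0],
)

```text
time_s: 8.12
ee_pos: [597.8, -227.8, 38.9]
ee_rot: [179.8, -0.1, 26.1]
force: [-0.9, 0.2, 1.1]
gripper_width: 0.7
gripper_force: 0.0
```

step_arm(
  plan=[0, 0.5, 0, 0, 0, 0, 0, 0.5, 0, 0, 0, 0, 0, 0.5, 0, 0, 0, 0, 0, 0.4, 0, 0, 0, 0, 0, 0, 0, 0, 0, 0],
)

```text
time_s: 8.53
ee_pos: [605.3, -244.5, 36.9]
ee_rot: [180.0, -0.0, 26.1]
force: [0.5, 0.4, -0.0]
gripper_width: 0.5
gripper_force: 0.0
```

step_arm(
  plan=[0, 0, 0, 0, 0, 0, 0, -1.5, 0, 0, 0, 0, 0, -2, -2, 0, 0, 0, 0, 0, -4, 0, 0, 0, 0, 0, -4, 0, 0, 0],
)

```text
time_s: 8.95
ee_pos: [587.5, -210.4, 136.2]
ee_rot: [-179.7, 0.2, 26.2]
force: [0.6, -0.2, 0.1]
gripper_width: 0.3
gripper_force: 0.0
```

```bash
python3 - <<'E'
from h import *
p=viewer.grab_frame('top'); save(p,'t2.png',(340,130,490,290),3)
for d in viewer.pinpoint('blank_1',p): print(round(d['score'],2),np.round(d['location']),ray(p,d['location'],8)[:2].round(1))
go(516-.1*45,-427-45,41,-6)
E
```

```text
0.69 [456. 136.] [ 656.8 -482.2]
0.64 [439. 187.] [ 516.5 -431.8]
0.64 [380. 186.] [ 521.4 -269.4]
0.53 [396. 228.] [ 405.1 -311.7]
0.45 [422. 218.] [ 432.4 -385.2]
0.44 [407. 156.] [ 602.9 -346.9]
0.43 [400. 266.] [ 302.9 -320. ]
tcp [ 593.4 -213.2  144.2] [179.4  -0.6  26.2] -> shift cm [-18.86  19.52  10.34] rows 8.1
turn wz 0.561
shift after turn [-5.54 26.49 10.54]
```

step_arm(
  plan=[0, 0, 0, 0, 0, 0.112, 0, 0, 0, 0, 0, 0.112, 0, 0, 0, 0, 0, 0.112, 0, 0, 0, 0, 0, 0.112, 0, 0, 0, 0, 0, 0.112],
)

```text
time_s: 9.47
ee_pos: [589.2, -211.9, 136.5]
ee_rot: [-180.0, 0.0, -6.3]
force: [0.0, 0.5, 0.1]
gripper_width: 0.5
gripper_force: 0.0
```

step_arm(
  plan=[-0.8, 3.8, 0, 0, 0, 0, -0.8, 3.8, 0, 0, 0, 0, -0.8, 3.8, 0, 0, 0, 0, -0.8, 3.8, 0, 0, 0, 0, -0.8, 3.8, 0, 0, 0, 0],
)

```text
time_s: 9.88
ee_pos: [529.1, -398.2, 136.5]
ee_rot: [-180.0, 0.0, -5.9]
force: [0.8, -0.1, -0.9]
gripper_width: 0.8
gripper_force: 0.0
```

step_arm(
  plan=[-0.8, 3.8, 0, 0, 0, 0, -0.7, 3.5, 0, 0, 0, 0, 0, 0, 3.5, 0, 0, 0, 0, 0, 3, 0, 0, 0, 0, 0, 2, 0, 0, 0],
)

```text
time_s: 10.3
ee_pos: [505.6, -467.7, 48.5]
ee_rot: [-179.8, 0.2, -6.1]
force: [-1.0, 0.5, 0.3]
gripper_width: 0.6
gripper_force: 0.0
```

step_arm(
  plan=[0, 0, 1, 0, 0, 0, 0, 0, 0, 0, 0, 0, 0, 0, 0, 0, 0, 0],
)

```text
time_s: 10.55
ee_pos: [507.8, -468.0, 42.1]
ee_rot: [-180.0, -0.0, -5.9]
force: [0.3, -0.5, -0.4]
gripper_width: 0.6
gripper_force: 0.0
```

```bash
python3 - <<'E'
from h import *
go(516-.1*45,-427-45,41,-6)
E
```

```text
tcp [ 507.8 -468.    42.1] [-180.    -0.    -5.9] -> shift cm [0.41 0.36 0.11] rows 0.2
turn wz 0.001
shift after turn [0.41 0.36 0.11]
```

step_arm(
  plan=[0.4, -0.5, 0.1, 0, 0, 0, 0, -0.5, 0, 0, 0, 0, 0, -0.5, 0, 0, 0, 0, 0, -0.5, 0, 0, 0, 0, 0, -0.5, 0, 0, 0, 0],
)

```text
time_s: 10.97
ee_pos: [514.4, -443.1, 41.7]
ee_rot: [180.0, -0.1, -5.9]
force: [0.1, -0.2, 1.8]
gripper_width: 0.8
gripper_force: 0.2
```

step_arm(
  plan=[0, -0.5, 0, 0, 0, 0, 0, -0.5, 0, 0, 0, 0, 0, -0.5, 0, 0, 0, 0, 0, -0.4, 0, 0, 0, 0, 0, 0, 0, 0, 0, 0],
)

```text
time_s: 11.38
ee_pos: [516.0, -423.7, 40.8]
ee_rot: [-180.0, 0.0, -5.9]
force: [-0.6, 0.9, -1.1]
gripper_width: 0.9
gripper_force: 0.0
```

step_arm(
  plan=[0, 0, 0, 0, 0, 0, 0, 1.5, 0, 0, 0, 0, 0, 1.5, -2, 0, 0, 0, 0, 0, -4, 0, 0, 0.1, 0, 0, -4, 0, 0, 0.1],
)

```text
time_s: 11.8
ee_pos: [511.5, -456.2, 140.2]
ee_rot: [-179.9, 0.2, -17.8]
force: [1.0, -0.6, 0.7]
gripper_width: 0.4
gripper_force: 0.0
```

step_arm(
  plan=[0, 0, 0, 0, 0, 0.12, 0, 0, 0, 0, 0, 0.12, 0, 0, 0, 0, 0, 0.12, 0, 0, 0, 0, 0, 0.12, 0, 0, 0, 0, 0, 0.088],
)

```text
time_s: 12.22
ee_pos: [512.5, -456.2, 141.0]
ee_rot: [180.0, -0.0, -50.3]
force: [-0.1, -0.7, -0.5]
gripper_width: 0.4
gripper_force: 0.0
```

```bash
python3 - <<'E'
from h import *
go(369,-345,41,-50)
E
```

```text
tcp [ 512.5 -456.2  141. ] [180.   -0.  -50.3] -> shift cm [-17.73   3.95   9.99] rows 5.8
turn wz -0.006
shift after turn [-17.75   3.85   9.99]
```

step_arm(
  plan=[-3.6, 0.8, 0, 0, 0, 0, -3.6, 0.8, 0, 0, 0, 0, -3.6, 0.8, 0, 0, 0, 0, -3.6, 0.8, 0, 0, 0, 0, -2.4, 0.5, 0, 0, 0, 0],
)

```text
time_s: 12.63
ee_pos: [373.5, -348.7, 140.8]
ee_rot: [180.0, 0.1, -50.0]
force: [0.1, -0.5, -0.3]
gripper_width: 0.5
gripper_force: 0.0
```

step_arm(
  plan=[-1, 0.2, 1, 0, 0, 0, 0, 0, 4, 0, 0, 0, 0, 0, 3, 0, 0, 0, 0, 0, 2, 0, 0, 0, 0, 0, 0, 0, 0, 0],
)

```text
time_s: 13.05
ee_pos: [366.3, -342.5, 37.5]
ee_rot: [179.9, 0.4, -50.0]
force: [0.4, -0.0, 0.6]
gripper_width: 0.4
gripper_force: 0.0
```

step_arm(
  plan=[0, -0.5, 0, 0, 0, 0, 0, -0.5, 0, 0, 0, 0, 0, -0.5, 0, 0, 0, 0, 0, -0.5, 0, 0, 0, 0, 0, -0.5, 0, 0, 0, 0],
)

```text
time_s: 13.47
ee_pos: [388.8, -327.3, 42.0]
ee_rot: [-180.0, -0.1, -49.9]
force: [-1.1, -0.3, 0.5]
gripper_width: 0.3
gripper_force: 0.0
```

step_arm(
  plan=[0, -0.5, 0, 0, 0, 0, 0, -0.5, 0, 0, 0, 0, 0, -0.5, 0, 0, 0, 0, 0, -0.4, 0, 0, 0, 0, 0, 0, 0, 0, 0, 0],
)

```text
time_s: 13.88
ee_pos: [402.9, -314.5, 40.9]
ee_rot: [-180.0, -0.0, -49.9]
force: [-0.1, -0.9, -0.3]
gripper_width: 0.6
gripper_force: 0.0
```

step_arm(
  plan=[0, 0, 0, 0, 0, 0, 0, 1.5, 0, 0, 0, 0, 0, 1.5, -2, 0, 0, 0, 0, 0, -4, 0, 0, 0, 0, 0, -4, 0, 0, 0],
  hand=6.5,
)

```text
time_s: 14.3
ee_pos: [377.5, -334.0, 140.8]
ee_rot: [180.0, 0.3, -50.1]
force: [1.0, -1.1, 0.6]
gripper_width: 30.8
gripper_force: 0.0
```

```bash
python3 - <<'E'
from h import *
p=viewer.grab_frame('top'); save(p,'t3.png',(340,130,490,290),3.6)
for d in viewer.pinpoint('blank_1',p): print(round(d['score'],2),np.round(d['location']),ray(p,d['location'],8)[:2].round(1))
go()
E
```

```text
0.7 [373. 143.] [ 641.6 -253.5]
0.67 [429. 189.] [ 511.8 -403.7]
0.62 [458. 138.] [ 651.5 -486.5]
0.59 [408. 154.] [ 609.2 -348.7]
0.59 [425. 220.] [ 426.  -391.1]
0.36 [398. 267.] [ 299.7 -316.4]
tcp [ 382.  -337.6  146.9] [-179.9   -0.8  -50. ] -> shift cm [0. 0. 0.] rows 0.0
```

View pics/t3.png

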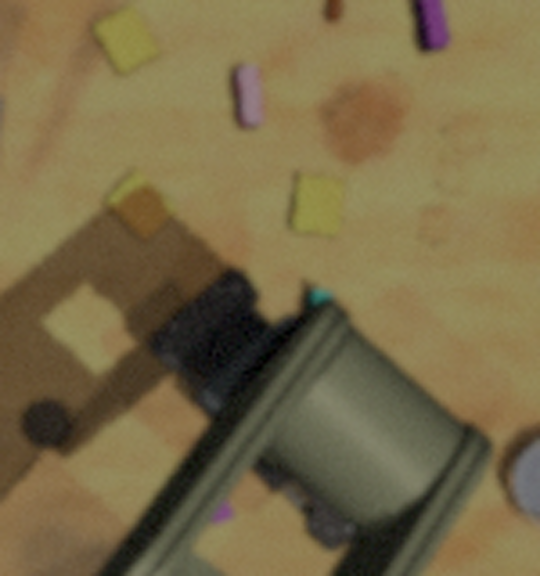

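A lies at crop (125,40), about (645,-257), so it has been knocked aside. It is flat, rotated roughly 25-30°. D is flat at (318,205) and B at (140,205). C is hidden under the arm, so I'll go over it.

step_arm(
  plan=[0, -3, 0, 0, 0, 0, 0, -2.4, 0, 0, 0, 0, 0, 0, 0, 0, 0, 0, 0, 0, 0, 0, 0, 0],
)

```text
time_s: 14.73
ee_pos: [420.7, -299.0, 140.3]
ee_rot: [180.0, 0.1, -49.9]
force: [0.3, 0.7, 0.5]
gripper_width: 63.9
gripper_force: 0.0
```

```bash
python3 - <<'E'
from h import *
p=viewer.grab_frame('wrist'); save(p,'w4.png')
for d in viewer.pinpoint('blank_1',p): print(round(d['score'],2),np.round(d['location']),ray(p,d['location'],8)[:2].round(1))
go(424,-300,18)
print(proj(p,sensors.state()['ee_pos']))
E
```

```text
0.74 [84. 54.] [ 651.5 -262.6]
0.74 [390. 100.] [ 431.1 -400.6]
0.69 [322. 190.] [ 424.1 -300.6]
0.65 [314.  23.] [ 519.6 -404.1]
0.65 [212. 149.] [ 524.3 -266.5]
0.59 [188.   5.] [ 605.1 -349. ]
0.53 [427. 255.] [ 301.6 -316.6]
tcp [ 419.9 -299.6  140.4] [ 1.8e+02  1.0e-01 -5.0e+01] -> shift cm [ 0.31 -0.3  12.23] rows 3.4
(np.float64(325.0163775539898), np.float64(257.87357570970755))
```

View pics/w4.png

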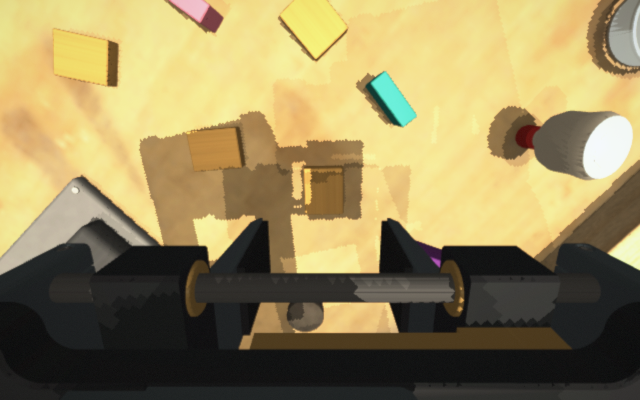

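C at (323,191) is flat and lined up with the jaws, at (424,-300). Lowering and gripping.

step_arm(
  plan=[0.3, -0.3, 3.5, 0, 0, 0, 0, 0, 3.5, 0, 0, 0, 0, 0, 2.5, 0, 0, 0, 0, 0, 1.5, 0, 0, 0, 0, 0, 0.8, 0, 0, 0],
)

```text
time_s: 15.25
ee_pos: [422.7, -299.6, 20.4]
ee_rot: [179.9, 0.3, -50.0]
force: [0.2, 0.8, 0.7]
gripper_width: 65.0
gripper_force: 0.0
```

step_arm(
  plan=[0, 0, 0.3, 0, 0, 0, 0, 0, 0.2, 0, 0, 0, 0, 0, 0, 0, 0, 0],
)

```text
time_s: 15.5
ee_pos: [425.1, -300.6, 18.4]
ee_rot: [-180.0, -0.1, -50.0]
force: [0.7, 0.2, 0.4]
gripper_width: 65.1
gripper_force: 0.0
```

step_arm(
  plan=[0, 0, 0, 0, 0, 0, 0, 0, 0, 0, 0, 0, 0, 0, 0, 0, 0, 0, 0, 0, 0, 0, 0, 0, 0, 0, 0, 0, 0, 0],
  hand=3,
  newtons=30,
)

```text
time_s: 15.92
ee_pos: [424.8, -300.1, 18.3]
ee_rot: [180.0, -0.0, -50.0]
force: [-0.7, 0.2, 2.2]
gripper_width: 35.8
gripper_force: 30.0
```

step_arm(
  plan=[0, 0, 0, 0, 0, 0, 0, 0, 0, 0, 0, 0, 0, 0, 0, 0, 0, 0, 0, 0, 0, 0, 0, 0, 0, 0, 0, 0, 0, 0],
)

```text
time_s: 16.33
ee_pos: [424.9, -300.1, 18.3]
ee_rot: [180.0, -0.0, -50.0]
force: [-2.1, -0.5, 5.5]
gripper_width: 35.6
gripper_force: 30.0
```

step_arm(
  plan=[0, 0, -2, 0, 0, 0, 0, 0, -4, 0, 0, -0.125, 0, 0, -4, 0, 0, -0.125, 0, 0, -4, 0, 0, -0.125, 0, 0, -3, 0, 0, -0.125],
)

```text
time_s: 16.75
ee_pos: [425.4, -300.2, 190.8]
ee_rot: [180.0, -0.2, -21.0]
force: [1.4, 0.0, -0.6]
gripper_width: 36.0
gripper_force: 30.0
```

step_arm(
  plan=[0, 0, 0, 0, 0, -0.125, 0, 0, 0, 0, 0, -0.125, 0, 0, 0, 0, 0, -0.125, 0, 0, 0, 0, 0, -0.125, 0, 0, 0, 0, 0, -0.125],
)

```text
time_s: 17.17
ee_pos: [424.7, -299.6, 187.4]
ee_rot: [-179.9, 0.0, 14.8]
force: [-0.0, -0.2, -1.3]
gripper_width: 36.0
gripper_force: 30.0
```

step_arm(
  plan=[0, 0, 0, 0, 0, -0.125, 0, 0, 0, 0, 0, -0.125, 0, 0, 0, 0, 0, -0.125, 0, 0, 0, 0, 0, -0.125, 0, 0, 0, 0, 0, -0.125],
)

```text
time_s: 17.58
ee_pos: [424.7, -299.6, 187.2]
ee_rot: [-179.9, -0.0, 50.6]
force: [0.6, 0.3, -1.1]
gripper_width: 35.5
gripper_force: 30.0
```

step_arm(
  plan=[0, 0, 0, 0, 0, -0.125, 0, 0, 0, 0, 0, -0.125, 0, 0, 0, 0, 0, -0.125, 0, 0, 0, 0, 0, -0.125, 0, 0, 0, 0, 0, -0.125],
)

```text
time_s: 18.0
ee_pos: [424.7, -299.6, 187.2]
ee_rot: [-180.0, -0.1, 86.5]
force: [-0.4, 0.2, -1.3]
gripper_width: 35.7
gripper_force: 30.0
```

step_arm(
  plan=[0, 0, 0, 0, 0, -0.125, 0, 0, 0, 0, 0, -0.125, 0, 0, 0, 0, 0, -0.125, 0, 0, 0, 0, 0, -0.125, 0, 0, 0, 0, 0, -0.125],
)

```text
time_s: 18.42
ee_pos: [424.7, -299.6, 187.2]
ee_rot: [180.0, -0.1, 122.3]
force: [0.4, -0.6, -0.5]
gripper_width: 35.5
gripper_force: 30.0
```

step_arm(
  plan=[0, 0, 0, 0, 0, -0.125, 0, 0, 0, 0, 0, -0.125, 0, 0, 0, 0, 0, -0.125, 0, 0, 0, 0, 0, -0.125, 0, 0, 0, 0, 0, -0.125],
)

```text
time_s: 18.83
ee_pos: [424.7, -299.6, 187.2]
ee_rot: [180.0, -0.1, 158.1]
force: [-0.0, -0.4, -0.8]
gripper_width: 35.4
gripper_force: 30.0
```

step_arm(
  plan=[0, 0, 0, 0, 0, -0.125, 0, 0, 0, 0, 0, -0.125, 0, 0, 0, 0, 0, 0, 0, 0, 0, 0, 0, 0],
)

```text
time_s: 19.17
ee_pos: [424.7, -299.7, 187.4]
ee_rot: [180.0, -0.0, 171.9]
force: [0.3, -0.1, -0.4]
gripper_width: 35.7
gripper_force: 30.0
```

```bash
python3 - <<'E'
from h import *
go(470,130,230,172.7); s=sensors.state(); print(s['gripper_width'],s['qpos'].round(1))
E
```

```text
tcp [ 424.7 -299.7  187.4] [180.   -0.  171.9] -> shift cm [ 1.6  43.18 -4.23] rows 12.1
turn wz -0.015
shift after turn [ 0.97 43.2  -4.23]
35.7096889718714 [ -36.5   15.1  100.4    0.    64.5 -118.4]
```

step_arm(
  plan=[0.1, 2.4, -0.4, 0, 0, -0.015, 0.1, 3.6, -0.4, 0, 0, 0, 0.1, 3.6, -0.4, 0, 0, 0, 0.1, 3.6, -0.4, 0, 0, 0, 0.1, 3.6, -0.4, 0, 0, 0],
)

```text
time_s: 19.58
ee_pos: [440.7, -131.1, 207.9]
ee_rot: [180.0, -0.0, 172.7]
force: [-1.4, -0.7, -1.9]
gripper_width: 35.7
gripper_force: 30.0
```

step_arm(
  plan=[0.1, 3.6, -0.4, 0, 0, 0, 0.1, 3.6, -0.4, 0, 0, 0, 0.1, 3.6, -0.4, 0, 0, 0, 0.1, 3.6, -0.4, 0, 0, 0, 0.1, 3.6, -0.4, 0, 0, 0],
)

```text
time_s: 20.0
ee_pos: [457.9, 48.4, 228.1]
ee_rot: [180.0, 0.0, 172.7]
force: [0.7, -0.9, -0.4]
gripper_width: 35.6
gripper_force: 30.0
```

step_arm(
  plan=[0, 3.6, 0, 0, 0, 0, 0, 3, 0, 0, 0, 0, 0, 1.8, 0, 0, 0, 0, 0, 0, 0, 0, 0, 0, 0, 0, 0, 0, 0, 0],
)

```text
time_s: 20.42
ee_pos: [468.4, 130.5, 227.6]
ee_rot: [-180.0, -0.0, 172.9]
force: [0.6, -0.0, -1.4]
gripper_width: 35.9
gripper_force: 30.0
```

```bash
python3 - <<'E'
from h import *
p=viewer.grab_frame('wrist'); save(p,'w5.png')
for n,z in dict(stand=0,pad_centre=14,knob_axis=40,coarse_grip=57,fine_grip=89,lever_hinge=40,lever_post=66).items():
    for d in viewer.pinpoint(n,p)[:1]: print(n,round(d['score'],2),np.round(d['location']),ray(p,d['location'],z)[:2].round(1))
s=sensors.state(); print(s['ee_pos'],s['ee_rot'],s['gripper_width'])
E
```

```text
stand 0.75 [120. 196.] [ 465.5 -128.5]
pad_centre 0.61 [377. 216.] [526.2 187. ]
knob_axis 0.58 [228. 221.] [502.5  13.7]
coarse_grip 0.59 [224. 229.] [504.9  14.2]
fine_grip 0.55 [218. 241.] [506.   17.4]
lever_hinge 0.96 [137. 251.] [ 526.4 -101. ]
lever_post 0.8 [119. 196.] [453.3 -83.2]
[468.62663222 129.22576872 228.03226119] [1.79992647e+02 1.23246257e-02 1.72819756e+02] 35.7049544974764
```

View pics/w5.png

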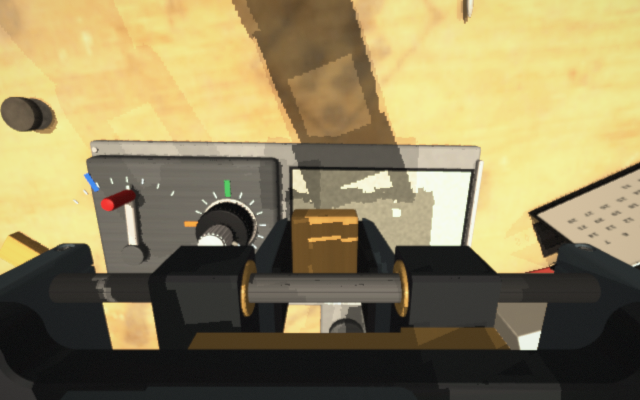

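The held blank sits between the jaws at (325,240). The pad's front edge runs from (291,168) to (474,171), and the deck's front corners are at (93,143) and (480,148).

```bash
python3 - <<'E'
from h import *
p=viewer.grab_frame('wrist')
for c in [(291,168),(474,171),(93,143),(480,148),(468,247)]: print(c,ray(p,c,14)[:2].round(1))
t=np.radians(-7.3); X=np.array([np.cos(t),np.sin(t)]); Y=np.array([-np.sin(t),np.cos(t)])
a,b=ray(p,(291,168),14)[:2],ray(p,(474,171),14)[:2]
print('yaw',np.degrees(np.arctan2(-(b-a)[0],(b-a)[1])),np.linalg.norm(b-a)); c=(a+b)/2+60*X; print('pad',c)
E
```

```text
(291, 168) [455.1  90.2]
(474, 171) [485.6 303.9]
(93, 143) [ 397.7 -131.9]
(480, 148) [459.2 310.7]
(468, 247) [583.  296.6]
yaw -8.12775565872179 215.87026152561367
pad [529.84656582 189.39927677]
```

```bash
python3 - <<'E'
from h import *
go(561.6,234.8,33,172.1)
E
```

```text
tcp [468.6 129.4 228. ] [180.    0.  172.8] -> shift cm [-7.91 11.62 19.5 ] rows 6.7
turn wz 0.013
shift after turn [-7.76 11.72 19.5 ]
```

step_arm(
  plan=[-2, 3, 0, 0, 0, 0.013, -2, 3, 0, 0, 0, 0, -2, 3, 0, 0, 0, 0, -1.8, 2.7, 0, 0, 0, 0, 0, 0, 2, 0, 0, 0],
)

```text
time_s: 21.28
ee_pos: [567.7, 240.6, 210.9]
ee_rot: [179.5, 0.6, 172.2]
force: [1.3, 0.1, -1.2]
gripper_width: 35.6
gripper_force: 30.0
```

step_arm(
  plan=[0, 0, 4, 0, 0, 0, 0, 0, 4, 0, 0, 0, 0, 0, 3, 0, 0, 0, 0, 0, 2, 0, 0, 0, 0, 0, 1, 0, 0, 0],
)

```text
time_s: 21.7
ee_pos: [559.6, 234.5, 64.5]
ee_rot: [-179.8, -0.3, 172.1]
force: [0.5, 0.3, -0.8]
gripper_width: 35.2
gripper_force: 30.0
```

```bash
python3 - <<'E'
from h import *
go(561.6,234.8,33,172.1); print(sensors.state()['gripper_width'])
E
```

```text
tcp [559.6 234.5  64.5] [-179.8   -0.3  172.1] -> shift cm [-0.21  0.06  3.15] rows 0.9
turn wz 0.001
shift after turn [-0.21  0.06  3.15]
35.17714590885917
```

step_arm(
  plan=[-0.1, 0, 1.2, 0, 0, 0, 0, 0, 0.8, 0, 0, 0, 0, 0, 0.5, 0, 0, 0, 0, 0, 0.3, 0, 0, 0, 0, 0, 0.2, 0, 0, 0],
)

```text
time_s: 22.12
ee_pos: [563.0, 235.6, 38.5]
ee_rot: [180.0, 0.1, 172.2]
force: [0.4, -0.0, -2.4]
gripper_width: 35.6
gripper_force: 30.0
```

step_arm(
  plan=[0, 0, 0, 0, 0, 0, 0, 0, 0, 0, 0, 0],
)

```text
time_s: 22.28
ee_pos: [562.9, 235.6, 38.7]
ee_rot: [180.0, 0.1, 172.2]
force: [-0.1, 0.0, -0.4]
gripper_width: 35.6
gripper_force: 30.0
```

step_arm(
  plan=[0, 0, 0.3, 0, 0, 0, 0, 0, 0.2, 0, 0, 0, 0, 0, 0.1, 0, 0, 0, 0, 0, 0, 0, 0, 0],
)

```text
time_s: 22.62
ee_pos: [562.5, 235.4, 32.4]
ee_rot: [180.0, 0.0, 172.2]
force: [-0.6, -1.4, 1.9]
gripper_width: 35.7
gripper_force: 30.0
```

step_arm(
  plan=[0, 0, 0, 0, 0, 0, 0, 0, 0, 0, 0, 0, 0, 0, 0, 0, 0, 0, 0, 0, 0, 0, 0, 0],
  hand=5,
)

```text
time_s: 22.95
ee_pos: [562.5, 235.4, 31.9]
ee_rot: [180.0, 0.0, 172.2]
force: [-0.4, -0.9, -0.8]
gripper_width: 49.8
gripper_force: 0.0
```

step_arm(
  plan=[0, 0, -1, 0, 0, 0, 0, 0, -3, 0, 0, 0, 0, 0, -4, 0, 0, 0, 0, 0, -4, 0, 0, 0, 0, 0, -4, 0, 0, 0],
)

```text
time_s: 23.37
ee_pos: [562.1, 235.2, 194.4]
ee_rot: [180.0, 0.0, 172.2]
force: [0.4, 0.6, -0.2]
gripper_width: 50.1
gripper_force: 0.0
```

```bash
python3 - <<'E'
from h import *
p=viewer.grab_frame('wrist'); save(p,'w6.png'); q=viewer.grab_frame('top')
for p in(p,q):
  for d in viewer.pinpoint('blank_1',p)[:9]: print(round(d['score'],2),np.round(d['location']),ray(p,d['location'],8)[:2].round(1),ray(p,d['location'],22)[:2].round(1))
go(516,-404,150,174)
E
```

```text
0.81 [326. 186.] [568.3 235.7] [564.9 236.1]
0.73 [374. 141.] [ 646.2 -256.1] [ 644.2 -254.9]
0.69 [428. 185.] [ 523.1 -401.8] [ 522.2 -399.2]
0.69 [380. 188.] [ 515.6 -269. ] [ 514.8 -267.7]
0.66 [409. 157.] [ 600.3 -351.8] [ 598.7 -349.7]
0.65 [424. 220.] [ 428.  -390.6] [ 428.1 -388.1]
0.59 [196. 173.] [565.8 234.9] [564.6 231.1]
0.55 [399. 268.] [ 296.9 -317.1] [ 298.4 -315.4]
0.45 [457. 136.] [ 657.  -485.6] [ 654.9 -482.1]
0.26 [242. 190.] [517.9 110.7] [517.1 108.2]
tcp [562.9 235.5 193.9] [179.9   0.2 172.2] -> shift cm [ -4.06 -64.     4.29] rows 17.9
turn wz -0.032
shift after turn [ -2.01 -64.1    4.28]
```

View pics/w6.png

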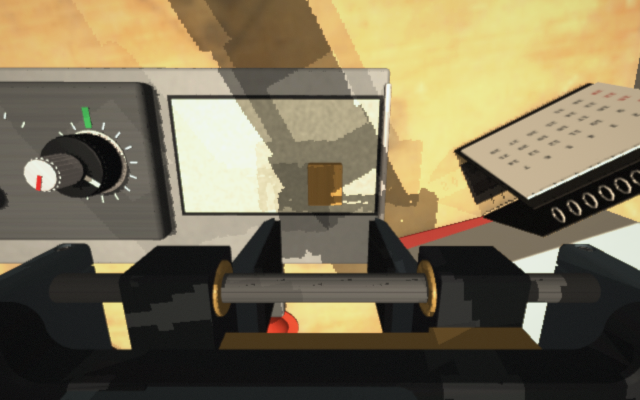

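The blank is placed at (325,185), inside the pad outline (170..382 x 97..213). Next is D.

step_arm(
  plan=[0, -2, 0, 0, 0, -0.032, -0.1, -3.6, 0, 0, 0, 0, -0.1, -3.6, 0, 0, 0, 0, -0.1, -3.6, 0, 0, 0, 0, -0.1, -3.6, 0, 0, 0, 0],
  hand=6.5,
)

```text
time_s: 23.98
ee_pos: [547.0, 70.4, 190.0]
ee_rot: [-179.9, -0.2, 174.0]
force: [0.3, -1.5, 0.6]
gripper_width: 65.0
gripper_force: 0.0
```

step_arm(
  plan=[-0.1, -3.7, 0, 0, 0, 0, -0.1, -3.7, 0, 0, 0, 0, -0.1, -3.7, 0, 0, 0, 0, -0.1, -3.7, 0, 0, 0, 0, -0.1, -3.7, 0, 0, 0, 0],
)

```text
time_s: 24.4
ee_pos: [532.6, -114.0, 190.1]
ee_rot: [180.0, -0.2, 174.0]
force: [0.7, 0.3, -0.6]
gripper_width: 64.7
gripper_force: 0.0
```

step_arm(
  plan=[-0.1, -3.7, 0.5, 0, 0, 0, -0.1, -3.7, 0.5, 0, 0, 0, -0.1, -3.7, 0.5, 0, 0, 0, -0.1, -3.7, 0.5, 0, 0, 0, -0.1, -3.7, 0.5, 0, 0, 0],
)

```text
time_s: 24.82
ee_pos: [518.3, -298.2, 164.6]
ee_rot: [179.9, -0.2, 174.0]
force: [0.2, 0.3, -0.1]
gripper_width: 65.2
gripper_force: 0.0
```

step_arm(
  plan=[-0.1, -3.7, 0.5, 0, 0, 0, -0.1, -3.7, 0.5, 0, 0, 0, 0, -2.5, 0.3, 0, 0, 0, 0, 0, 0, 0, 0, 0, 0, 0, 0, 0, 0, 0],
)

```text
time_s: 25.23
ee_pos: [510.1, -396.0, 151.3]
ee_rot: [179.8, -0.2, 173.9]
force: [0.7, 1.1, 0.3]
gripper_width: 65.0
gripper_force: 0.0
```

```bash
python3 - <<'E'
from h import *
p=viewer.grab_frame('wrist'); save(p,'w7.png',(200,110,440,280),2.5)
for d in viewer.pinpoint('blank_1',p)[:9]: print(round(d['score'],2),np.round(d['location']),ray(p,d['location'],8)[:2].round(1))
go(519,-404,18,174)
E
```

```text
0.91 [251. 331.] [ 661.2 -495. ]
0.82 [312. 108.] [ 432.  -399.8]
0.68 [453. 189.] [ 522.1 -272. ]
0.64 [376. 278.] [ 609.7 -352.3]
0.62 [317. 202.] [ 520.5 -405.1]
tcp [ 511.  -394.4  152.6] [ 1.799e+02 -1.000e-01  1.740e+02] -> shift cm [-0.93 -0.9  13.46] rows 3.8
turn wz 0.0
shift after turn [-0.93 -0.9  13.46]
```

View pics/w7.png

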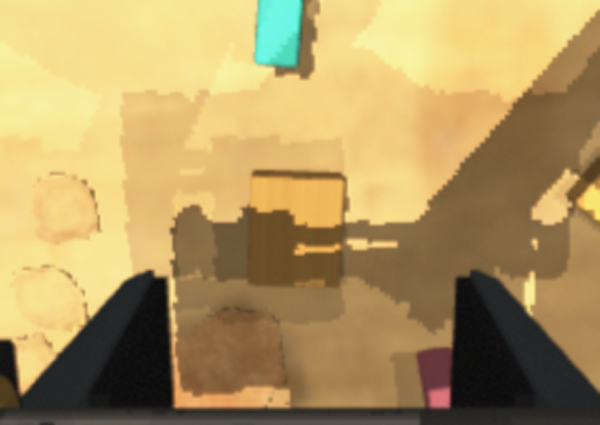

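D is flat and square to the jaws, at crop (296,229). Lowering and gripping.

step_arm(
  plan=[-0.5, -0.5, 3, 0, 0, 0, -0.5, -0.5, 3, 0, 0, 0, 0, 0, 3, 0, 0, 0, 0, 0, 2, 0, 0, 0, 0, 0, 1, 0, 0, 0],
)

```text
time_s: 25.75
ee_pos: [519.2, -403.6, 30.7]
ee_rot: [179.8, -0.3, 174.1]
force: [-0.2, -0.6, 0.1]
gripper_width: 64.9
gripper_force: 0.0
```

step_arm(
  plan=[0, 0, 0.6, 0, 0, 0, 0, 0, 0.4, 0, 0, 0, 0, 0, 0, 0, 0, 0, 0, 0, 0, 0, 0, 0],
)

```text
time_s: 26.08
ee_pos: [521.2, -407.0, 25.2]
ee_rot: [-179.9, 0.1, 174.0]
force: [-0.4, 0.4, 0.7]
gripper_width: 64.5
gripper_force: 0.0
```

```bash
python3 - <<'E'
from h import *
go(520,-405,18,174)
E
```

```text
tcp [ 521.2 -407.    25.2] [-1.799e+02  1.000e-01  1.740e+02] -> shift cm [0.14 0.19 0.72] rows 0.2
turn wz 0.0
shift after turn [0.14 0.19 0.72]
```

step_arm(
  plan=[0.1, 0.2, 0.4, 0, 0, 0, 0, 0, 0.3, 0, 0, 0, 0, 0, 0, 0, 0, 0, 0, 0, 0, 0, 0, 0],
)

```text
time_s: 26.42
ee_pos: [519.6, -404.6, 17.0]
ee_rot: [180.0, 0.0, 174.0]
force: [0.6, -0.4, 0.4]
gripper_width: 65.0
gripper_force: 0.0
```

step_arm(
  plan=[0, 0, 0, 0, 0, 0, 0, 0, 0, 0, 0, 0, 0, 0, 0, 0, 0, 0, 0, 0, 0, 0, 0, 0, 0, 0, 0, 0, 0, 0],
  hand=3,
  newtons=30,
)

```text
time_s: 26.83
ee_pos: [519.5, -404.3, 16.9]
ee_rot: [180.0, -0.0, 174.0]
force: [-0.0, 0.3, -0.4]
gripper_width: 36.1
gripper_force: 30.0
```

step_arm(
  plan=[0, 0, 0, 0, 0, 0, 0, 0, 0, 0, 0, 0, 0, 0, 0, 0, 0, 0],
)

```text
time_s: 27.08
ee_pos: [519.5, -404.3, 16.9]
ee_rot: [180.0, -0.0, 174.0]
force: [-0.3, 0.5, 1.2]
gripper_width: 35.7
gripper_force: 30.0
```

step_arm(
  plan=[0, 0, -2, 0, 0, 0, 0, 0, -4, 0, 0, 0, 0, 0, -4, 0, 0, 0, 0, 0, -4, 0, 0, 0.033, 0, 0, -4, 0, 0, 0],
)

```text
time_s: 27.5
ee_pos: [519.2, -404.6, 198.3]
ee_rot: [-180.0, -0.0, 172.0]
force: [0.2, -0.3, -2.1]
gripper_width: 35.5
gripper_force: 30.0
```

step_arm(
  plan=[0.3, 2.4, 0, 0, 0, 0, 0.3, 3.6, 0, 0, 0, 0, 0.3, 3.6, 0, 0, 0, 0, 0.3, 3.6, 0, 0, 0, 0, 0.3, 3.6, 0, 0, 0, 0],
)

```text
time_s: 27.92
ee_pos: [527.5, -234.9, 196.5]
ee_rot: [-180.0, -0.0, 172.1]
force: [0.6, 0.6, -1.4]
gripper_width: 36.1
gripper_force: 30.0
```

step_arm(
  plan=[0.3, 3.6, 0, 0, 0, 0, 0.3, 3.6, 0, 0, 0, 0, 0.3, 3.6, 0, 0, 0, 0, 0.3, 3.6, 0, 0, 0, 0, 0.3, 3.6, 0, 0, 0, 0],
)

```text
time_s: 28.33
ee_pos: [537.5, -54.3, 196.7]
ee_rot: [-180.0, 0.0, 172.1]
force: [0.8, 0.6, -2.7]
gripper_width: 35.8
gripper_force: 30.0
```

step_arm(
  plan=[0.3, 3.6, 0, 0, 0, 0, 0.3, 3.6, 0, 0, 0, 0, 0.3, 3.6, 0, 0, 0, 0, 0.3, 3.6, 0, 0, 0, 0, 0.3, 3.6, 0, 0, 0, 0],
)

```text
time_s: 28.75
ee_pos: [547.4, 126.1, 196.7]
ee_rot: [-180.0, 0.0, 172.1]
force: [0.6, -0.3, -1.6]
gripper_width: 35.5
gripper_force: 30.0
```

step_arm(
  plan=[0, 0, 0, 0, 0, 0, 0, 0, 0, 0, 0, 0],
)

```text
time_s: 28.92
ee_pos: [547.4, 126.0, 196.4]
ee_rot: [-180.0, -0.0, 172.3]
force: [-0.2, -0.4, -0.7]
gripper_width: 35.2
gripper_force: 30.0
```

```bash
python3 - <<'E'
from h import *
go(547.9,135.8,33,172.1);print(sensors.state()['gripper_width'])
E
```

```text
tcp [547.4 126.  196.4] [-180.    -0.   172.3] -> shift cm [ 0.08  0.99 16.34] rows 4.5
turn wz 0.004
shift after turn [ 0.09  0.99 16.34]
35.20663281229711
```

step_arm(
  plan=[0, 0.5, 3, 0, 0, 0, 0, 0.5, 4, 0, 0, 0, 0, 0, 3, 0, 0, 0, 0, 0, 2.5, 0, 0, 0, 0, 0, 1.5, 0, 0, 0],
)

```text
time_s: 29.33
ee_pos: [547.1, 132.4, 53.8]
ee_rot: [-179.9, -0.3, 172.0]
force: [0.1, -0.3, -1.7]
gripper_width: 35.8
gripper_force: 30.0
```

step_arm(
  plan=[0, 0, 1, 0, 0, 0, 0, 0, 0.5, 0, 0, 0, 0, 0, 0.3, 0, 0, 0, 0, 0, 0, 0, 0, 0, 0, 0, 0, 0, 0, 0],
)

```text
time_s: 29.75
ee_pos: [549.8, 134.3, 39.9]
ee_rot: [180.0, 0.1, 172.1]
force: [-0.2, 0.2, -1.4]
gripper_width: 35.9
gripper_force: 30.0
```

```bash
python3 - <<'E'
from h import *
go(547.9,135.8,31.5,172.1);print(sensors.state()['gripper_width'])
E
```

```text
tcp [549.8 134.3  39.9] [1.800e+02 1.000e-01 1.721e+02] -> shift cm [0.21 0.12 0.84] rows 0.2
turn wz -0.0
shift after turn [0.21 0.12 0.84]
35.90292284946575
```

step_arm(
  plan=[0.2, 0.1, 0.5, 0, 0, 0, 0, 0, 0.3, 0, 0, 0, 0, 0, 0.1, 0, 0, 0, 0, 0, 0, 0, 0, 0, 0, 0, 0, 0, 0, 0],
)

```text
time_s: 30.17
ee_pos: [547.2, 135.9, 30.9]
ee_rot: [180.0, 0.0, 172.1]
force: [-1.8, 0.1, 4.9]
gripper_width: 35.3
gripper_force: 30.0
```

step_arm(
  plan=[0, 0, 0, 0, 0, 0, 0, 0, 0, 0, 0, 0, 0, 0, 0, 0, 0, 0, 0, 0, 0, 0, 0, 0],
  hand=5,
)

```text
time_s: 30.5
ee_pos: [547.2, 135.7, 29.8]
ee_rot: [180.0, 0.0, 172.1]
force: [-0.2, 0.6, -0.4]
gripper_width: 50.1
gripper_force: 0.0
```

step_arm(
  plan=[0, 0, -1, 0, 0, 0, 0, 0, -3, 0, 0, 0, 0, 0, -4, 0, 0, 0, 0, 0, -4, 0, 0, 0, 0, 0, -3, 0, 0, 0],
)

```text
time_s: 30.92
ee_pos: [547.9, 135.9, 183.9]
ee_rot: [179.9, 0.2, 172.1]
force: [0.4, 0.3, -0.3]
gripper_width: 49.7
gripper_force: 0.0
```

step_arm(
  plan=[-0.2, -2, 0, 0, 0, 0, -0.3, -3.6, 0, 0, 0, 0, -0.3, -3.6, 0, 0, 0, 0, -0.3, -3.6, 0, 0, 0, 0, -0.3, -3.6, 0, 0, 0, 0],
  hand=7.2,
)

```text
time_s: 31.33
ee_pos: [538.1, -30.1, 180.8]
ee_rot: [180.0, 0.1, 172.2]
force: [1.0, 0.2, 0.5]
gripper_width: 72.0
gripper_force: 0.0
```

step_arm(
  plan=[-0.2, -3.6, 0, 0, 0, 0, -0.3, -3.6, 0, 0, 0, 0, -0.3, -3.6, 0, 0, 0, 0, -0.3, -3.6, 0, 0, 0, 0, -0.3, -3.6, 0, 0, 0, 0],
)

```text
time_s: 31.75
ee_pos: [527.2, -210.7, 180.8]
ee_rot: [-180.0, 0.1, 172.1]
force: [0.4, 0.3, -0.5]
gripper_width: 71.9
gripper_force: 0.0
```

step_arm(
  plan=[-0.2, -3.6, 0.5, 0, 0, 0, 0, -2, 0.5, 0, 0, 0, 0, 0, 0.5, 0, 0, 0.125, 0, 0, 0.5, 0, 0, 0.125, 0, 0, 0.5, 0, 0, 0.125],
)

```text
time_s: 32.17
ee_pos: [521.7, -265.4, 155.2]
ee_rot: [180.0, 0.0, 150.2]
force: [0.2, 0.3, 0.6]
gripper_width: 71.4
gripper_force: 0.0
```

step_arm(
  plan=[0, 0, 0, 0, 0, 0.125, 0, 0, 0, 0, 0, 0.125, 0, 0, 0, 0, 0, 0.022, 0, 0, 0, 0, 0, 0],
)

```text
time_s: 32.5
ee_pos: [522.0, -264.7, 155.4]
ee_rot: [180.0, 0.0, 135.1]
force: [-0.4, -0.4, -0.1]
gripper_width: 72.2
gripper_force: 0.0
```

```bash
python3 - <<'E'
from h import *
p=viewer.grab_frame('wrist'); save(p,'w8.png')
for d in viewer.pinpoint('blank_1',p)[:9]: print(round(d['score'],2),np.round(d['location']),ray(p,d['location'],8)[:2].round(1))
go(521,-270,18,135)
E
```

```text
0.83 [102.  62.] [ 301.2 -323.8]
0.74 [320. 190.] [ 519.3 -269.4]
0.74 [317. 302.] [ 606.7 -361.8]
0.65 [166. 220.] [ 431.8 -402. ]
tcp [ 522.  -264.6  155.3] [180.    0.  135.2] -> shift cm [-0.3  -0.45 13.73] rows 3.8
turn wz 0.003
shift after turn [-0.31 -0.45 13.73]
```

View pics/w8.png

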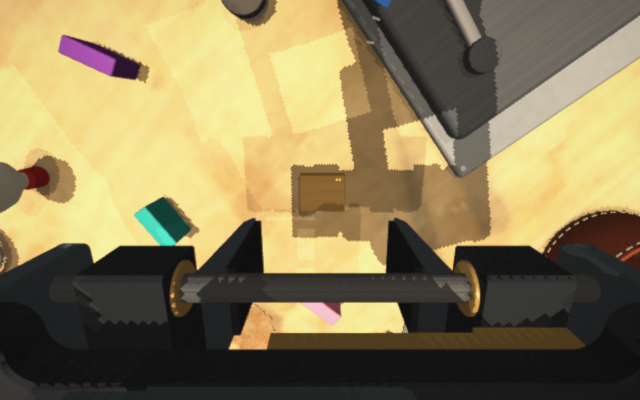

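B at (322,193) is lined up with the jaws, to be gripped across its 44 mm. Lowering.

step_arm(
  plan=[-0.3, -0.3, 3, 0, 0, 0, 0, -0.2, 3.2, 0, 0, 0, 0, 0, 3, 0, 0, 0, 0, 0, 2, 0, 0, 0, 0, 0, 1, 0, 0, 0],
)

```text
time_s: 33.02
ee_pos: [518.9, -269.4, 30.2]
ee_rot: [-179.9, -0.3, 135.1]
force: [-1.0, -0.5, 0.0]
gripper_width: 72.0
gripper_force: 0.0
```

step_arm(
  plan=[0, 0, 0.5, 0, 0, 0, 0, 0, 0.4, 0, 0, 0, 0, 0, 0, 0, 0, 0, 0, 0, 0, 0, 0, 0],
)

```text
time_s: 33.35
ee_pos: [521.3, -270.7, 25.0]
ee_rot: [180.0, 0.1, 135.1]
force: [-0.5, 0.3, -0.6]
gripper_width: 72.0
gripper_force: 0.0
```

```bash
python3 - <<'E'
from h import *
go(520.5,-270.5,17,135)
E
```

```text
tcp [ 521.3 -270.7   25. ] [1.800e+02 1.000e-01 1.351e+02] -> shift cm [ 0.07 -0.04  0.8 ] rows 0.2
turn wz 0.001
shift after turn [ 0.07 -0.04  0.8 ]
```

step_arm(
  plan=[0, 0, 0.5, 0, 0, 0, 0, 0, 0.3, 0, 0, 0, 0, 0, 0, 0, 0, 0, 0, 0, 0, 0, 0, 0],
)

```text
time_s: 33.68
ee_pos: [520.4, -270.2, 15.9]
ee_rot: [180.0, -0.0, 135.0]
force: [0.5, 0.4, -0.0]
gripper_width: 71.9
gripper_force: 0.0
```

step_arm(
  plan=[0, 0, 0, 0, 0, 0, 0, 0, 0, 0, 0, 0, 0, 0, 0, 0, 0, 0, 0, 0, 0, 0, 0, 0, 0, 0, 0, 0, 0, 0],
  hand=3.8,
  newtons=30,
)

```text
time_s: 34.1
ee_pos: [520.7, -270.3, 16.0]
ee_rot: [180.0, 0.0, 135.0]
force: [0.3, 0.3, 0.1]
gripper_width: 43.5
gripper_force: 30.0
```

step_arm(
  plan=[0, 0, 0, 0, 0, 0, 0, 0, 0, 0, 0, 0, 0, 0, 0, 0, 0, 0],
)

```text
time_s: 34.35
ee_pos: [520.7, -270.2, 16.0]
ee_rot: [180.0, 0.0, 135.0]
force: [0.1, 1.2, 0.8]
gripper_width: 44.1
gripper_force: 30.0
```

step_arm(
  plan=[0, 0, -2, 0, 0, 0, 0, 0, -4, 0, 0, -0.08, 0, 0, -4, 0, 0, -0.1, 0, 0, -4, 0, 0, -0.12, 0, 0, -4, 0, 0, -0.12],
)

```text
time_s: 34.77
ee_pos: [519.7, -270.1, 197.4]
ee_rot: [-180.0, -0.1, 159.4]
force: [0.4, 0.3, -0.8]
gripper_width: 43.9
gripper_force: 30.0
```

step_arm(
  plan=[0, 0, 0, 0, 0, -0.12, 0, 0, 0, 0, 0, -0.107, 0.6, 3, 0, 0, 0, 0, 0.6, 3.6, 0, 0, 0, 0, 0.6, 3.6, 0, 0, 0, 0],
)

```text
time_s: 35.18
ee_pos: [515.9, -166.2, 195.4]
ee_rot: [180.0, -0.1, 172.0]
force: [0.3, -0.1, -1.4]
gripper_width: 43.8
gripper_force: 30.0
```

step_arm(
  plan=[0.6, 3.6, 0, 0, 0, 0, 0.6, 3.6, 0, 0, 0, 0, 0.6, 3.6, 0, 0, 0, 0, 0.6, 3.6, 0, 0, 0, 0, 0.6, 3.6, 0, 0, 0, 0],
)

```text
time_s: 35.6
ee_pos: [510.9, 17.1, 195.7]
ee_rot: [-180.0, -0.0, 172.1]
force: [1.1, 1.2, -0.8]
gripper_width: 43.4
gripper_force: 30.0
```

step_arm(
  plan=[0.6, 3.6, 0, 0, 0, 0, 0.6, 3.6, 0, 0, 0, 0, 0.6, 3.6, 0, 0, 0, 0, 0.6, 3.6, 0, 0, 0, 0, 0.6, 3.6, 0, 0, 0, 0],
)

```text
time_s: 36.02
ee_pos: [506.0, 199.5, 195.7]
ee_rot: [-180.0, -0.0, 172.1]
force: [1.3, 0.3, -0.7]
gripper_width: 43.8
gripper_force: 30.0
```

step_arm(
  plan=[0.5, 3.6, 0, 0, 0, 0, 0, 1, 0, 0, 0, 0, 0, 0, 0, 0, 0, 0, 0, 0, 0, 0, 0, 0],
)

```text
time_s: 36.35
ee_pos: [507.6, 243.9, 195.4]
ee_rot: [-179.9, -0.1, 172.2]
force: [-0.5, -0.5, -0.6]
gripper_width: 43.5
gripper_force: 30.0
```

```bash
python3 - <<'E'
from h import *
go(506,242,31.5,172.1);print(sensors.state()['gripper_width'])
E
```

```text
tcp [507.6 243.9 195.4] [-1.799e+02 -1.000e-01  1.722e+02] -> shift cm [ 0.12 -0.19 16.39] rows 4.6
turn wz 0.001
shift after turn [ 0.12 -0.19 16.39]
43.491108349914185
```

step_arm(
  plan=[0.1, -0.2, 3, 0, 0, 0, 0, 0, 4, 0, 0, 0, 0, 0, 3, 0, 0, 0, 0, 0, 2.5, 0, 0, 0, 0, 0, 1.5, 0, 0, 0],
)

```text
time_s: 36.77
ee_pos: [505.0, 239.5, 53.1]
ee_rot: [-179.8, -0.3, 172.0]
force: [-0.3, -0.4, -1.3]
gripper_width: 43.3
gripper_force: 30.0
```

step_arm(
  plan=[0, 0, 1, 0, 0, 0, 0, 0, 0.5, 0, 0, 0, 0, 0, 0.3, 0, 0, 0, 0, 0, 0, 0, 0, 0, 0, 0, 0, 0, 0, 0],
)

```text
time_s: 37.18
ee_pos: [507.5, 242.4, 38.9]
ee_rot: [179.9, 0.1, 172.1]
force: [0.9, -0.4, -0.7]
gripper_width: 43.6
gripper_force: 30.0
```

step_arm(
  plan=[0, 0, 0.4, 0, 0, 0, 0, 0, 0.2, 0, 0, 0, 0, 0, 0.1, 0, 0, 0, 0, 0, 0, 0, 0, 0, 0, 0, 0, 0, 0, 0],
)

```text
time_s: 37.6
ee_pos: [506.8, 242.5, 31.0]
ee_rot: [180.0, 0.0, 172.1]
force: [0.0, 0.0, -0.4]
gripper_width: 43.7
gripper_force: 30.0
```

```bash
python3 - <<'E'
from h import *
go(506,242,30.5,172.1);print(sensors.state()['gripper_width'])
E
```

```text
tcp [506.8 242.5  31. ] [180.    0.  172.1] -> shift cm [ 0.07 -0.06  0.05] rows 0.0
turn wz 0.0
shift after turn [ 0.07 -0.06  0.05]
43.65624445373464
```

step_arm(
  plan=[0, 0, 0, 0, 0, 0, 0, 0, 0, 0, 0, 0, 0, 0, 0, 0, 0, 0, 0, 0, 0, 0, 0, 0],
  hand=5.6,
)

```text
time_s: 37.93
ee_pos: [506.9, 242.5, 31.1]
ee_rot: [180.0, 0.0, 172.1]
force: [-0.4, 0.2, -0.5]
gripper_width: 56.0
gripper_force: 0.0
```

step_arm(
  plan=[0, 0, -1, 0, 0, 0, 0, 0, -3, 0, 0, 0, 0, 0, -4, 0, 0, 0, 0, 0, -4, 0, 0, 0, 0, 0, -3, 0, 0, 0],
)

```text
time_s: 38.35
ee_pos: [507.5, 242.8, 185.1]
ee_rot: [179.9, 0.2, 172.1]
force: [1.1, -0.3, -0.5]
gripper_width: 56.0
gripper_force: 0.0
```

step_arm(
  plan=[-0.8, -2, 0, 0, 0, 0, -1.4, -3.2, 0, 0, 0, 0, -1.4, -3.2, 0, 0, 0, 0, -1.4, -3.2, 0, 0, 0, 0, -1.4, -3.2, 0, 0, 0, 0],
  hand=7.5,
)

```text
time_s: 38.77
ee_pos: [550.0, 85.7, 182.1]
ee_rot: [180.0, 0.1, 172.1]
force: [0.3, -0.8, -0.2]
gripper_width: 74.8
gripper_force: 0.0
```

step_arm(
  plan=[-1.4, -3.2, 0, 0, 0, 0, -1.4, -3.2, 0, 0, 0, 0, -1.4, -3.2, 0, 0, 0, 0, -1.4, -3.2, 0, 0, 0, 0, -1.4, -3.2, 0, 0, 0, 0],
)

```text
time_s: 39.18
ee_pos: [597.4, -82.8, 181.9]
ee_rot: [180.0, 0.1, 172.1]
force: [0.9, 0.5, -0.2]
gripper_width: 74.9
gripper_force: 0.0
```

step_arm(
  plan=[-1.4, -3.2, 0, 0, 0, 0, -1.4, -3.2, 0, 0, 0, 0, -1.4, -3.2, 0, 0, 0, 0, -1.4, -3.2, 0, 0, 0, 0, -0.7, -1.7, 0, 0, 0, 0],
)

```text
time_s: 39.6
ee_pos: [640.3, -237.3, 181.6]
ee_rot: [-179.9, 0.1, 172.0]
force: [-0.1, -0.1, 0.3]
gripper_width: 74.9
gripper_force: 0.0
```

step_arm(
  plan=[0, 0, 0, 0, 0, 0.12, 0, 0, 0, 0, 0, 0.12, 0, 0, 0, 0, 0, 0.12, 0, 0, 0, 0, 0, 0.12, 0, 0, 0, 0, 0, 0.12],
)

```text
time_s: 40.02
ee_pos: [639.6, -233.4, 181.7]
ee_rot: [180.0, 0.0, 137.4]
force: [0.1, -0.5, -0.0]
gripper_width: 75.1
gripper_force: 0.0
```

step_arm(
  plan=[0, 0, 0, 0, 0, 0.12, 0, 0, 0, 0, 0, 0, 0, 0, 0, 0, 0, 0],
)

```text
time_s: 40.27
ee_pos: [639.7, -233.3, 181.6]
ee_rot: [180.0, 0.0, 131.0]
force: [0.1, 0.5, 0.1]
gripper_width: 75.1
gripper_force: 0.0
```

```bash
python3 - <<'E'
from h import *
p=viewer.grab_frame('wrist'); save(p,'w9.png')
for d in viewer.pinpoint('blank_1',p)[:9]: print(round(d['score'],2),np.round(d['location']),ray(p,d['location'],8)[:2].round(1))
go(645,-257,18,130)
E
```

```text
0.87 [316. 204.] [ 647.9 -257.8]
0.87 [ 66. 174.] [ 427.6 -406.2]
0.82 [225. 243.] [ 600.9 -360.5]
tcp [ 639.7 -233.3  181.3] [180.   0. 131.] -> shift cm [-2.13 -1.16 16.33] rows 4.6
turn wz 0.017
shift after turn [-2.15 -1.12 16.33]
```

View pics/w9.png

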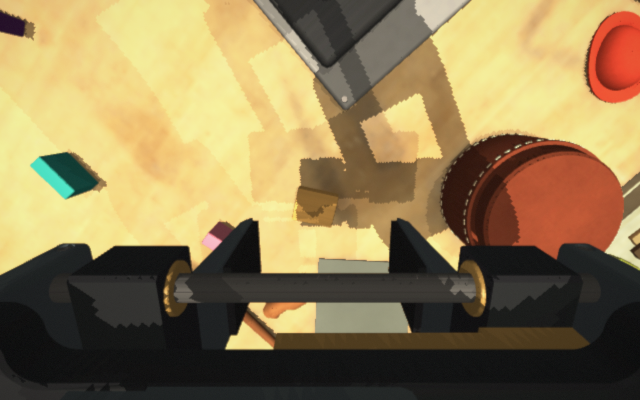

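A lies at (316,207), corners about (298,188),(338,192),(336,225),(293,219), slightly turned from the jaws.

```bash
python3 - <<'E'
from h import *
p=viewer.grab_frame('wrist')
w=np.array([ray(p,c,15)[:2] for c in [(298,188),(338,192),(336,225),(293,219)]])
a=lambda v:round(np.degrees(np.arctan2(v[1],v[0]))%180,1)
print(w.mean(0),a(w[1]-w[0]),a(w[2]-w[3]),a(w[0]-w[3]),a(w[1]-w[2]),[np.linalg.norm(w[i]-w[i-1]).round(1) for i in range(4)])
c=w.mean(0); go(c[0],c[1],18,(a(w[2]-w[3])+a(w[1]-w[0]))/2+90)
E
```

```text
[ 648.68257755 -257.82136315] 35.1 32.5 120.8 128.3 [np.float64(34.9), np.float64(42.1), np.float64(36.9), np.float64(46.8)]
tcp [ 639.7 -233.3  181.2] [180.   0. 131.] -> shift cm [-2.44 -0.93 16.32] rows 4.6
turn wz 0.125
shift after turn [-2.54 -0.62 16.32]
```

step_arm(
  plan=[0, 0, 1, 0, 0, 0.12, -1.3, -0.3, 3, 0, 0, 0, -1.2, -0.3, 3.5, 0, 0, 0, 0, 0, 3, 0, 0, 0, 0, 0, 2.5, 0, 0, 0],
)

```text
time_s: 40.83
ee_pos: [648.0, -257.7, 48.5]
ee_rot: [-179.9, -0.1, 124.0]
force: [1.4, 0.7, 0.2]
gripper_width: 75.3
gripper_force: 0.0
```

step_arm(
  plan=[0, 0, 1.3, 0, 0, 0, 0, 0, 0.8, 0, 0, 0, 0, 0, 0.4, 0, 0, 0, 0, 0, 0, 0, 0, 0, 0, 0, 0, 0, 0, 0],
)

```text
time_s: 41.25
ee_pos: [649.7, -257.7, 27.5]
ee_rot: [179.9, 0.1, 124.0]
force: [1.5, -0.2, -0.3]
gripper_width: 74.9
gripper_force: 0.0
```

```bash
python3 - <<'E'
from h import *
go(648.5,-257.8,17,124)
E
```

```text
tcp [ 649.7 -257.7   27.5] [1.799e+02 1.000e-01 1.240e+02] -> shift cm [ 0.06 -0.11  1.05] rows 0.3
turn wz -0.0
shift after turn [ 0.06 -0.11  1.05]
```

step_arm(
  plan=[0, -0.1, 0.5, 0, 0, 0, 0, 0, 0.4, 0, 0, 0, 0, 0, 0.1, 0, 0, 0, 0, 0, 0, 0, 0, 0],
)

```text
time_s: 41.58
ee_pos: [647.6, -257.9, 15.8]
ee_rot: [-180.0, -0.0, 124.0]
force: [0.2, 0.2, 0.8]
gripper_width: 75.0
gripper_force: 0.0
```

step_arm(
  plan=[0, 0, 0, 0, 0, 0, 0, 0, 0, 0, 0, 0, 0, 0, 0, 0, 0, 0, 0, 0, 0, 0, 0, 0, 0, 0, 0, 0, 0, 0],
  hand=3.8,
  newtons=30,
)

```text
time_s: 42.0
ee_pos: [647.9, -258.0, 16.0]
ee_rot: [180.0, 0.0, 124.0]
force: [-0.1, -0.5, 1.1]
gripper_width: 45.6
gripper_force: 29.3
```

step_arm(
  plan=[0, 0, 0, 0, 0, 0, 0, 0, 0, 0, 0, 0, 0, 0, 0, 0, 0, 0, 0, 0, 0, 0, 0, 0],
)

```text
time_s: 42.33
ee_pos: [647.9, -258.0, 16.0]
ee_rot: [180.0, 0.0, 124.0]
force: [0.1, -0.3, -0.2]
gripper_width: 45.7
gripper_force: 29.2
```

step_arm(
  plan=[0, 0, -2, 0, 0, 0, 0, 0, -4, 0, 0, -0.12, 0, 0, -4, 0, 0, -0.12, 0, 0, -4, 0, 0, -0.12, 0, 0, -4, 0, 0, -0.12],
)

```text
time_s: 42.75
ee_pos: [647.3, -257.7, 197.3]
ee_rot: [180.0, -0.1, 151.8]
force: [1.4, -0.2, -2.1]
gripper_width: 45.5
gripper_force: 29.2
```

step_arm(
  plan=[0, 0, 0, 0, 0, -0.12, 0, 0, 0, 0, 0, -0.12, 0, 0, 0, 0, 0, -0.12, 1.2, 2.2, 0, 0, 0, 0, 1.75, 3.1, 0, 0, 0, 0],
)

```text
time_s: 43.17
ee_pos: [626.1, -203.0, 194.9]
ee_rot: [-180.0, 0.0, 171.9]
force: [0.8, 0.8, -0.7]
gripper_width: 45.5
gripper_force: 29.2
```

step_arm(
  plan=[1.75, 3.1, 0, 0, 0, 0, 1.75, 3.1, 0, 0, 0, 0, 1.75, 3.1, 0, 0, 0, 0, 1.75, 3.1, 0, 0, 0, 0, 1.75, 3.1, 0, 0, 0, 0],
)

```text
time_s: 43.58
ee_pos: [559.4, -34.4, 195.6]
ee_rot: [180.0, -0.0, 172.1]
force: [0.2, 0.9, -0.8]
gripper_width: 45.5
gripper_force: 29.2
```

step_arm(
  plan=[1.75, 3.1, 0, 0, 0, 0, 1.75, 3.1, 0, 0, 0, 0, 1.75, 3.1, 0, 0, 0, 0, 1.75, 3.1, 0, 0, 0, 0, 1.75, 3.1, 0, 0, 0, 0],
)

```text
time_s: 44.0
ee_pos: [494.0, 131.1, 195.8]
ee_rot: [180.0, -0.0, 172.1]
force: [-0.2, 0.5, -1.0]
gripper_width: 45.5
gripper_force: 29.2
```

step_arm(
  plan=[0, 0, 0, 0, 0, 0, 0, 0, 0, 0, 0, 0],
)

```text
time_s: 44.17
ee_pos: [494.3, 131.0, 195.9]
ee_rot: [-180.0, -0.0, 172.3]
force: [0.7, -0.1, -1.5]
gripper_width: 45.5
gripper_force: 29.2
```

```bash
python3 - <<'E'
from h import *
go(493,143.5,31,172.1);print(sensors.state()['gripper_width'])
E
```

```text
tcp [494.3 131.  195.9] [-180.    -0.   172.3] -> shift cm [ 0.29  1.22 16.49] rows 4.6
turn wz 0.004
shift after turn [ 0.3   1.22 16.49]
45.47363981516482
```

step_arm(
  plan=[0.1, 0.6, 3, 0, 0, 0, 0.2, 0.6, 3.9, 0, 0, 0, 0, 0, 3, 0, 0, 0, 0, 0, 2.5, 0, 0, 0, 0, 0, 1.5, 0, 0, 0],
)

```text
time_s: 44.58
ee_pos: [492.6, 140.4, 54.0]
ee_rot: [-179.9, -0.2, 172.0]
force: [-0.1, 0.1, -1.0]
gripper_width: 45.4
gripper_force: 29.2
```

step_arm(
  plan=[0, 0, 1, 0, 0, 0, 0, 0, 0.5, 0, 0, 0, 0, 0, 0.3, 0, 0, 0, 0, 0, 0, 0, 0, 0, 0, 0, 0, 0, 0, 0],
)

```text
time_s: 45.0
ee_pos: [494.7, 142.0, 39.8]
ee_rot: [180.0, 0.1, 172.1]
force: [-0.8, 0.9, -1.6]
gripper_width: 45.3
gripper_force: 29.2
```

step_arm(
  plan=[0, 0, 0.4, 0, 0, 0, 0, 0, 0.2, 0, 0, 0, 0, 0, 0.1, 0, 0, 0, 0, 0, 0, 0, 0, 0, 0, 0, 0, 0, 0, 0],
)

```text
time_s: 45.42
ee_pos: [493.9, 142.1, 32.0]
ee_rot: [180.0, 0.0, 172.1]
force: [-0.6, -0.4, -0.6]
gripper_width: 45.3
gripper_force: 29.2
```

```bash
python3 - <<'E'
from h import *
go(493,143.5,30.5,172.1);print(sensors.state()['gripper_width'])
E
```

```text
tcp [493.9 142.1  32. ] [180.    0.  172.1] -> shift cm [0.1  0.13 0.15] rows 0.1
turn wz 0.0
shift after turn [0.1  0.13 0.15]
45.295650656132906
```

step_arm(
  plan=[0, 0, 0.15, 0, 0, 0, 0, 0, 0, 0, 0, 0],
)

```text
time_s: 45.58
ee_pos: [493.8, 142.0, 30.3]
ee_rot: [180.0, -0.0, 172.1]
force: [0.2, 1.0, -1.3]
gripper_width: 45.5
gripper_force: 29.2
```

step_arm(
  plan=[0, 0, 0, 0, 0, 0, 0, 0, 0, 0, 0, 0, 0, 0, 0, 0, 0, 0, 0, 0, 0, 0, 0, 0],
  hand=5.6,
)

```text
time_s: 45.92
ee_pos: [494.0, 142.1, 30.6]
ee_rot: [180.0, 0.0, 172.1]
force: [0.2, -0.1, -0.3]
gripper_width: 56.1
gripper_force: 0.0
```

step_arm(
  plan=[0, 0, -1, 0, 0, 0, 0, 0, -3, 0, 0, 0, 0, 0, -4, 0, 0, 0, 0, 0, -4, 0, 0, 0, 0, 0, -4, 0, 0, 0],
)

```text
time_s: 46.33
ee_pos: [493.4, 141.9, 193.0]
ee_rot: [180.0, 0.0, 172.1]
force: [1.3, 1.1, -0.4]
gripper_width: 55.8
gripper_force: 0.0
```

step_arm(
  plan=[-0.6, -1, -4, 0, 0, 0, -0.9, -1.2, -4, 0, 0, 0, -0.9, -1.2, -3, 0, 0, 0, -0.9, -1.2, 0, 0, 0, 0, 0, 0, 0, 0, 0, 0],
  hand=8,
)

```text
time_s: 46.75
ee_pos: [521.7, 90.5, 302.6]
ee_rot: [180.0, 0.4, 172.0]
force: [-0.5, 0.0, -1.4]
gripper_width: 80.0
gripper_force: 0.0
```

```bash
python3 - <<'E'
from h import *
p=viewer.grab_frame('wrist'); save(p,'w10.png',(40,60,460,330),1.9)
t=viewer.grab_frame('top')
for q in (p,t):
  for n,z in dict(knob_axis=40,coarse_grip=57,fine_grip=89,lever_hinge=40,lever_post=66,pad_centre=14,blank_1=22).items():
    for d in viewer.pinpoint(n,q)[:(4 if n=='blank_1' and q is p else 1)]: print(n,round(d['score'],2),np.round(d['location']),ray(q,d['location'],z)[:2].round(1))
print(sensors.state()['ee_pos'])
E
```

```text
knob_axis 0.74 [265. 162.] [504.3  12.8]
coarse_grip 0.83 [265. 166.] [507.8  14.4]
fine_grip 0.72 [258. 168.] [503.9  13.8]
lever_hinge 0.85 [186. 189.] [ 526.7 -100.8]
lever_post 0.82 [175. 134.] [452.  -83.6]
pad_centre 0.56 [394. 159.] [530.  187.5]
blank_1 0.9 [357. 140.] [495.  137.5]
blank_1 0.82 [ 44. 258.] [ 605.1 -350.5]
blank_1 0.73 [433. 179.] [564.4 237.2]
blank_1 0.67 [430. 136.] [504.1 236.7]
knob_axis 0.59 [276. 190.] [512.5  12.9]
coarse_grip 0.54 [274. 191.] [510.3  15.3]
fine_grip 0.54 [275. 192.] [506.    8.8]
lever_hinge 0.63 [317. 186.] [522.5 -97.6]
lever_post 0.56 [314. 214.] [446.2 -89.6]
pad_centre 0.67 [214. 189.] [519.7 186.8]
blank_1 0.69 [400. 268.] [ 298.8 -318.4]
[519.99504884  92.24409314 299.44114863]
```

View pics/w10.png

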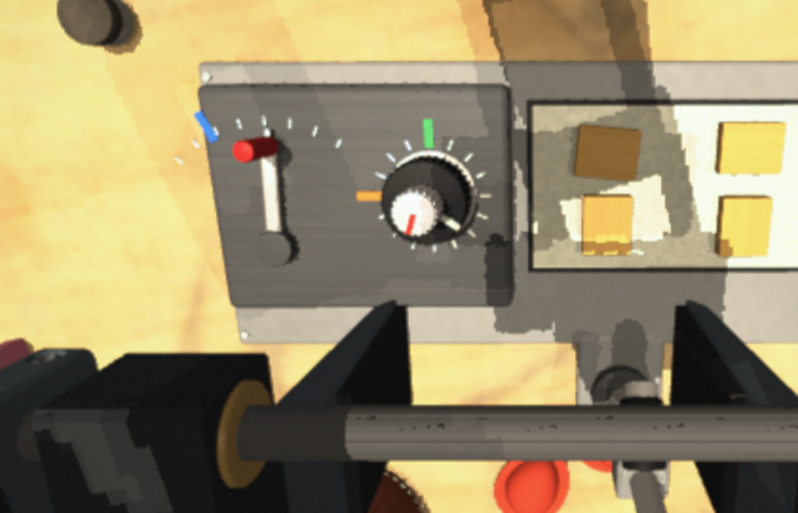

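All four blanks are flat on the pad, at crop (608,152), (751,148), (607,225) and (745,226). The white line runs from (443,218) to (461,230) and the red line from (413,216) to (407,235). The green mark is at (428,132), orange at (368,196), blue at (205,127), and the hinge disc at (275,247).

```bash
cat > m.py <<'E'
from h import *
yaw=np.radians(-7.9); X=np.array([np.cos(yaw),np.sin(yaw)]); Y=np.array([-np.sin(yaw),np.cos(yaw)])
def ang(v,ref): # anticlockwise from ref
    return np.degrees((np.arctan2(v[1],v[0])-np.arctan2(ref[1],ref[0])+np.pi)%(2*np.pi)-np.pi).round(1)
E
python3 - <<'E'
from m import *
p=viewer.grab_frame('wrist')
f=lambda u,v,z: ray(p,(40+u/1.9,60+v/1.9),z)[:2]
g,o,b=f(428,132,40),f(368,196,40),f(205,127,40)
print('green',g,'orange',o,'blue',b)
ax=(o@X)*X+(g@Y)*Y; print('axis',ax)
print('coarse',ang(f(461,230,72)-f(443,218,72),-X),ang(f(461,230,72)-ax,-X),'fine',ang(f(407,235,104)-f(413,216,104),-Y),ang(f(407,235,104)-ax,-Y))
for z in (46,50): 
    h=f(275,247,z); print('hinge',h,'blue ang',ang(b-h,-X))
for n,z in ((72,),(104,)) if 0 else []: pass
print('proj axis 72,104,crop',[((np.array(proj(p,[*ax,z]))-[40,60])*1.9).round() for z in (40,72,104)])
E
```

```text
green [459.9394944   23.08027658] orange [496.95349669 -26.26614339] blue [ 436.11531153 -124.73811645]
axis [502.97229276  17.10898235]
coarse -125.0 -124.9 fine 69.8 72.6
hinge [522.48288006 -96.58225963] blue ang 26.0
hinge [521.70876374 -94.64560908] blue ang 27.3
proj axis 72,104,crop [array([431., 196.]), array([423., 204.]), array([412., 214.])]
```

step_arm(
  plan=[0.5, -2, 2.5, 0, 0, 0, 0.7, -3, 2.5, 0, 0, 0, 0.8, -3.3, 2.5, 0, 0, 0, 0.8, -3.4, 2.5, 0, 0, 0, 0.7, -3.3, 2.5, 0, 0, 0],
  hand=4.5,
)

```text
time_s: 48.02
ee_pos: [464.6, -51.1, 175.0]
ee_rot: [-180.0, 0.1, 172.2]
force: [1.6, -0.4, -0.7]
gripper_width: 49.6
gripper_force: 0.0
```

step_arm(
  plan=[0.6, -2.4, 2, 0, 0, 0, 0.1, -1, 1, 0, 0, 0, 0, 0, 0, 0, 0, 0, 0, 0, 0, 0, 0, 0],
)

```text
time_s: 48.35
ee_pos: [453.9, -82.9, 145.7]
ee_rot: [180.0, -0.0, 172.0]
force: [-0.7, 0.2, 1.0]
gripper_width: 45.3
gripper_force: 0.0
```

```bash
python3 - <<'E'
from m import *
p=viewer.grab_frame('wrist'); save(p,'w11.png')
for n,z in dict(lever_hinge=40,lever_post=66).items():
    for d in viewer.pinpoint(n,p)[:1]: print(n,round(d['score'],2),np.round(d['location']),ray(p,d['location'],z)[:2].round(1))
hsv=cv2.cvtColor(p['img'],cv2.COLOR_RGB2HSV); m=cv2.inRange(hsv,(0,170,80),(6,255,255))|cv2.inRange(hsv,(174,170,80),(180,255,255))
n,l,s,c=cv2.connectedComponentsWithStats(m)
for i in range(1,n):
    if s[i][4]>60: print(s[i],c[i])
go(453,-84,70,172.1)
E
```

```text
lever_hinge 0.79 [318. 277.] [524.8 -99.7]
lever_post 0.69 [323. 211.] [453.7 -84.8]
[314 213  17  16 219] [322.41552511 220.73515982]
tcp [455.  -82.1 146.8] [1.800e+02 1.000e-01 1.722e+02] -> shift cm [ 0.19 -0.22  7.68] rows 2.1
turn wz 0.001
shift after turn [ 0.19 -0.22  7.68]
```

step_arm(
  plan=[0.2, -0.2, 2.5, 0, 0, 0, 0, 0, 2.5, 0, 0, 0, 0, 0, 1.5, 0, 0, 0, 0, 0, 0.9, 0, 0, 0, 0, 0, 0.3, 0, 0, 0],
)

```text
time_s: 48.92
ee_pos: [451.6, -83.6, 68.1]
ee_rot: [180.0, -0.1, 172.2]
force: [0.9, 0.3, -0.0]
gripper_width: 45.1
gripper_force: 0.0
```

step_arm(
  plan=[0, 0, 0, 0, 0, 0, 0, 0, 0, 0, 0, 0, 0, 0, 0, 0, 0, 0, 0, 0, 0, 0, 0, 0, 0, 0, 0, 0, 0, 0],
  hand=0.8,
  newtons=8,
)

```text
time_s: 49.33
ee_pos: [452.0, -84.5, 69.4]
ee_rot: [-180.0, 0.1, 172.1]
force: [-0.1, 1.4, 1.2]
gripper_width: 14.5
gripper_force: 0.6
```

step_arm(
  plan=[0, 0, 0, 0, 0, 0, 0, 0, 0, 0, 0, 0, 0, 0, 0, 0, 0, 0],
)

```text
time_s: 49.58
ee_pos: [451.9, -84.4, 69.2]
ee_rot: [180.0, 0.1, 172.1]
force: [0.4, 0.8, 4.3]
gripper_width: 13.6
gripper_force: 8.0
```

```bash
python3 - <<'E'
from m import *
s=sensors.state(); print(s['ee_pos'],s['gripper_width'],s['force'])
p=viewer.grab_frame('wrist')
for n,z in dict(lever_hinge=40,lever_post=66).items():
    for d in viewer.pinpoint(n,p)[:1]: print(n,round(d['score'],2),np.round(d['location']),ray(p,d['location'],z)[:2].round(1))
h=np.array([523.,-97.5]); v=s['ee_pos'][:2]-h; print('ang',ang(v,-X),np.linalg.norm(v))
E
```

```text
[451.90153039 -84.42772953  69.18334353] 13.557745177831116 [0.36712613 0.79561421 4.33922781]
lever_hinge 0.71 [321. 335.] [525. -98.]
ang -2.5 72.29022503696748
```

step_arm(
  plan=[0, -0.3, 0, 0, 0, 0, 0, -0.6, 0, 0, 0, 0, 0, -0.6, 0, 0, 0, 0, -0.1, -0.6, 0, 0, 0, 0, -0.15, -0.6, 0, 0, 0, 0],
)

```text
time_s: 50.15
ee_pos: [450.3, -111.9, 68.8]
ee_rot: [180.0, 0.0, 172.1]
force: [-0.3, 2.7, 4.4]
gripper_width: 13.7
gripper_force: 8.0
```

step_arm(
  plan=[-0.2, -0.5, 0, 0, 0, 0, -0.2, -0.3, 0, 0, 0, 0, 0, 0, 0, 0, 0, 0, 0, 0, 0, 0, 0, 0],
)

```text
time_s: 50.48
ee_pos: [453.1, -121.0, 68.7]
ee_rot: [-179.9, -0.0, 172.1]
force: [-1.7, -1.1, 5.4]
gripper_width: 13.7
gripper_force: 8.0
```

step_arm(
  plan=[0, 0, 0, 0, 0, 0, 0, 0, 0, 0, 0, 0, 0, 0, 0, 0, 0, 0],
  hand=3.5,
)

```text
time_s: 50.73
ee_pos: [452.8, -120.1, 68.2]
ee_rot: [-180.0, -0.1, 172.1]
force: [-0.2, 0.9, -0.4]
gripper_width: 30.8
gripper_force: 0.0
```

step_arm(
  plan=[0, 0, -2, 0, 0, 0, 0, 0, -3, 0, 0, 0, 0, 0, -4, 0, 0, 0, 0, 0, -4, 0, 0, 0, 0, 0, -3, 0, 0, 0],
)

```text
time_s: 51.15
ee_pos: [453.6, -120.2, 231.5]
ee_rot: [-180.0, 0.1, 172.1]
force: [0.6, -0.2, 0.5]
gripper_width: 35.0
gripper_force: 0.0
```

step_arm(
  plan=[-2, 2, 0, 0, 0, 0, -2, 2.5, 0, 0, 0, 0, 0, 0, 0, 0, 0, 0, 0, 0, 0, 0, 0, 0],
)

```text
time_s: 51.48
ee_pos: [499.2, -80.2, 228.1]
ee_rot: [-180.0, -0.1, 172.2]
force: [-0.1, -0.9, -0.5]
gripper_width: 34.8
gripper_force: 0.0
```

```bash
cat >> m.py <<'E'
def lever(p):
    r={}
    for n,z in dict(lever_hinge=40,lever_post=66,knob_axis=40,coarse_grip=57,fine_grip=89).items():
        for d in viewer.pinpoint(n,p)[:1]: r[n]=ray(p,d['location'],z)[:2]; print(n,round(d['score'],2),np.round(d['location']),r[n].round(1))
    if 'lever_post' in r and 'lever_hinge' in r: print('lever ang',ang(r['lever_post']-r['lever_hinge'],-X))
    hsv=cv2.cvtColor(p['img'],cv2.COLOR_RGB2HSV)
    for nm,z,lo,hi in (('blue',40,(105,150,60),(125,255,255)),('green',40,(55,120,60),(85,255,255)),('orange',40,(10,190,130),(18,255,255))):
        n,l,s,c=cv2.connectedComponentsWithStats(cv2.inRange(hsv,lo,hi))
        for i in range(1,n):
            if 25<s[i][4]<600: print(nm,s[i][4],c[i].round(1),ray(p,c[i],z)[:2].round(1))
E
python3 - <<'E'
from m import *
p=viewer.grab_frame('wrist'); save(p,'w12.png'); lever(p); t=viewer.grab_frame('top'); lever(t); s=sensors.state(); print(s['ee_pos'])
E
```

```text
lever_hinge 0.71 [310. 205.] [ 525.2 -100.9]
lever_post 0.85 [279. 149.] [ 455.9 -121.2]
coarse_grip 0.55 [415. 178.] [506.1  14. ]
fine_grip 0.64 [426. 184.] [504.7  16. ]
lever ang 24.2
green 95 [415.  135.4] [463.8  20.8]
green 568 [ 31.5 157.5] [ 431.2 -393.3]
lever_post 0.54 [245. 191.] [511.7  92.5]
knob_axis 0.75 [276. 190.] [514.1  12.6]
blue 63 [170.2 311.1] [194.4 299. ]
blue 39 [170.1 327.9] [149.9 299.5]
green 35 [422.1  39.6] [ 916.  -389.4]
green 70 [427.3 218.1] [ 431.9 -392.4]
[498.82795484 -81.01230889 228.72426741]
```

```bash
python3 - <<'E'
from m import *
p=viewer.grab_frame('wrist'); im=p['img']; hsv=cv2.cvtColor(im,cv2.COLOR_RGB2HSV)
roi=np.zeros(im.shape[:2],np.uint8); roi[100:230,200:360]=255
def comps(lo,hi,a,z,nm):
    n,l,s,c=cv2.connectedComponentsWithStats(cv2.inRange(hsv,lo,hi)&roi)
    for i in range(1,n):
        if s[i][4]>a:
            yx=np.argwhere(l==i); w=np.array([ray(p,(x,y),z)[:2] for y,x in yx]); m=w.mean(0); u=np.linalg.svd(w-m,full_matrices=False)[2][0]
            if u[0]>0:u=-u
            print(nm,s[i],m.round(1),'axis ang',ang(u,-X),'span',np.ptp((w-m)@u).round(1))
comps((95,90,40),(135,255,255),15,40,'blue')
comps((0,0,140),(180,60,255),60,50,'white')
comps((0,150,80),(8,255,255),40,84,'red')
E
```

```text
blue [268 120  14  21 121] [ 438.2 -127. ] axis ang 24.3 span 21.7
white [265 100  95  53 593] [ 421.1 -100.3] axis ang -73.3 span 104.4
white [268 157   7  72 235] [ 505.3 -141.4] axis ang -0.4 span 80.1
white [283 161  27  34 321] [ 490.3 -111.6] axis ang 29.0 span 42.4
red [270 145  15  18 186] [ 458.  -121.7] axis ang -27.0 span 18.1
```

step_arm(
  plan=[0, 0, 0, 0, 0, 0.12, 0, 0, 0, 0, 0, 0.12, 0, 0, 0, 0, 0, 0.12, 0, 0, 0, 0, 0, 0.12, 0, 0, 0, 0, 0, 0.12],
  hand=8.8,
)

```text
time_s: 52.55
ee_pos: [498.9, -80.9, 228.7]
ee_rot: [180.0, -0.0, 137.4]
force: [1.0, 0.6, -0.3]
gripper_width: 65.3
gripper_force: 0.0
```

step_arm(
  plan=[0, 0, 0, 0, 0, 0.12, 0, 0, 0, 0, 0, 0.12, 0, 0, 0, 0, 0, 0.12, 0, 0, 0, 0, 0, 0.12, 0, 0, 0, 0, 0, 0.12],
)

```text
time_s: 52.97
ee_pos: [499.0, -80.9, 228.7]
ee_rot: [180.0, -0.0, 103.0]
force: [-0.6, 0.7, -0.5]
gripper_width: 88.1
gripper_force: 0.0
```

step_arm(
  plan=[0, 0, 0, 0, 0, 0.12, 0, 0, 0, 0, 0, 0.12, 0, 0, 0, 0, 0, 0.12, 0, 0, 0, 0, 0, 0.047, 1.6, -0.2, 0, 0, 0, 0],
)

```text
time_s: 53.38
ee_pos: [499.8, -66.3, 228.7]
ee_rot: [180.0, 0.1, 79.8]
force: [0.2, 0.1, 0.7]
gripper_width: 87.9
gripper_force: 0.0
```

step_arm(
  plan=[2.5, -0.3, 2, 0, 0, 0, 2.5, -0.3, 2, 0, 0, 0, 2, -0.2, 2, 0, 0, 0, 1, -0.1, 1, 0, 0, 0, 0, 0, 0, 0, 0, 0],
)

```text
time_s: 53.8
ee_pos: [503.3, 17.0, 156.6]
ee_rot: [-179.7, 0.0, 80.2]
force: [0.0, -0.5, 0.2]
gripper_width: 87.9
gripper_force: 0.0
```

```bash
python3 - <<'E'
from m import *
p=viewer.grab_frame('wrist'); save(p,'w13.png'); lever(p); go(505,15,62,80)
E
```

```text
lever_hinge 0.82 [365. 306.] [ 523.7 -100.5]
lever_post 0.81 [305. 353.] [ 460.4 -122.5]
coarse_grip 0.65 [330. 203.] [507.2  15.1]
fine_grip 0.81 [328. 217.] [505.2  14.6]
lever ang 27.0
blue 80 [286.  340.6] [ 438.1 -127.2]
green 130 [280.1 200. ] [463.4  20.6]
tcp [505.5  14.6 159.9] [179.9  -0.   80. ] -> shift cm [ 0.02 -0.08  9.79] rows 2.7
turn wz -0.001
shift after turn [ 0.02 -0.08  9.79]
```

step_arm(
  plan=[0, 0, 2.5, 0, 0, 0, 0, 0, 3, 0, 0, 0, 0, 0, 2, 0, 0, 0, 0, 0, 1, 0, 0, 0, 0, 0, 0.5, 0, 0, 0],
)

```text
time_s: 54.52
ee_pos: [504.4, 15.0, 67.9]
ee_rot: [-179.9, 0.0, 80.0]
force: [-0.2, 0.2, -0.0]
gripper_width: 88.2
gripper_force: 0.0
```

step_arm(
  plan=[0, 0, 0.3, 0, 0, 0, 0, 0, 0.3, 0, 0, 0, 0, 0, 0, 0, 0, 0, 0, 0, 0, 0, 0, 0, 0, 0, 0, 0, 0, 0],
)

```text
time_s: 54.93
ee_pos: [505.3, 15.6, 63.5]
ee_rot: [179.9, -0.0, 80.0]
force: [0.5, 0.0, -0.1]
gripper_width: 88.3
gripper_force: 0.0
```

step_arm(
  plan=[0, 0, 0, 0, 0, 0, 0, 0, 0, 0, 0, 0, 0, 0, 0, 0, 0, 0, 0, 0, 0, 0, 0, 0, 0, 0, 0, 0, 0, 0],
  hand=5,
  newtons=25,
)

```text
time_s: 55.35
ee_pos: [504.7, 15.6, 62.7]
ee_rot: [180.0, -0.0, 80.0]
force: [-0.6, 0.5, 0.3]
gripper_width: 57.4
gripper_force: 1.1
```

step_arm(
  plan=[0, 0, 0, 0, 0, 0, 0, 0, 0, 0, 0, 0, 0, 0, 0, 0, 0, 0, 0, 0, 0, 0, 0, 0],
)

```text
time_s: 55.68
ee_pos: [505.6, 15.5, 62.8]
ee_rot: [179.9, -0.0, 80.0]
force: [3.2, -2.2, -1.9]
gripper_width: 55.2
gripper_force: 25.0
```

step_arm(
  plan=[0, 0, 0, 0, 0, -0.06, 0, 0, 0, 0, 0, -0.1, 0, 0, 0, 0, 0, -0.1, 0, 0, 0, 0, 0, -0.1, 0, 0, 0, 0, 0, -0.1],
)

```text
time_s: 56.1
ee_pos: [505.8, 15.5, 62.8]
ee_rot: [179.9, 0.0, 106.7]
force: [3.9, -0.8, -3.2]
gripper_width: 55.7
gripper_force: 25.0
```

step_arm(
  plan=[0, 0, 0, 0, 0, -0.1, 0, 0, 0, 0, 0, -0.1, 0, 0, 0, 0, 0, -0.1, 0, 0, 0, 0, 0, -0.1, 0, 0, 0, 0, 0, -0.1],
)

```text
time_s: 56.52
ee_pos: [506.0, 15.6, 62.8]
ee_rot: [179.9, 0.1, 135.3]
force: [5.7, 0.2, -2.9]
gripper_width: 55.3
gripper_force: 25.0
```

step_arm(
  plan=[0, 0, 0, 0, 0, -0.1, 0, 0, 0, 0, 0, -0.1, 0, 0, 0, 0, 0, -0.1, 0, 0, 0, 0, 0, -0.1, 0, 0, 0, 0, 0, -0.1],
)

```text
time_s: 56.93
ee_pos: [506.2, 15.9, 62.8]
ee_rot: [179.9, 0.2, 163.9]
force: [5.2, 0.8, -3.1]
gripper_width: 55.5
gripper_force: 25.0
```

step_arm(
  plan=[0, 0, 0, 0, 0, -0.1, 0, 0, 0, 0, 0, -0.1, 0, 0, 0, 0, 0, -0.1, 0, 0, 0, 0, 0, -0.1, 0, 0, 0, 0, 0, -0.1],
)

```text
time_s: 57.35
ee_pos: [506.1, 16.1, 62.8]
ee_rot: [180.0, 0.2, -167.4]
force: [3.8, 2.1, -3.1]
gripper_width: 55.3
gripper_force: 25.0
```

step_arm(
  plan=[0, 0, 0, 0, 0, -0.1, 0, 0, 0, 0, 0, -0.08, 0, 0, 0, 0, 0, -0.04, 0, 0, 0, 0, 0, 0, 0, 0, 0, 0, 0, 0],
)

```text
time_s: 57.77
ee_pos: [506.1, 16.2, 62.8]
ee_rot: [-180.0, 0.2, -155.1]
force: [4.9, 1.8, -2.8]
gripper_width: 55.7
gripper_force: 25.0
```

```bash
cat >> m.py <<'E'
def whites(p,c,z,r0,r1,nm,lo=(0,0,150),hi=(180,70,255)):
    # pixels of a marker line in an annulus about the axis on plane z; angle from front (-X)
    m=cv2.inRange(cv2.cvtColor(p['img'],cv2.COLOR_RGB2HSV),lo,hi)
    a=[]
    for y,x in np.argwhere(m):
        v=ray(p,(x,y),z)[:2]-c
        if r0<np.hypot(*v)<r1: a.append(ang(v,-X))
    h,_=np.histogram(a,bins=np.arange(-180,181,10)); print(nm,len(a),{int(-180+10*i):int(k) for i,k in enumerate(h) if k>2}, 'median',np.median(a) if a else None)
    return np.array(a)
E
python3 - <<'E'
from m import *
print(sensors.state()['ee_rot'],sensors.state()['gripper_width'],sensors.state()['force'])
p=viewer.grab_frame('wrist'); save(p,'w14.png'); whites(p,np.array([505.3,15.]),72,15,27,'white72'); lever(p)
E
```

```text
[-179.98599806    0.19029026 -155.07112193] 55.69094168241688 [ 4.88709845  1.78219082 -2.82069751]
white72 0 {} median None
lever_hinge 0.9 [134. 191.] [525.3 -98.3]
lever_post 0.74 [85. 51.] [ 458.6 -123.6]
coarse_grip 0.79 [326. 255.] [507.6  16.8]
fine_grip 0.67 [324. 283.] [506.4  15.2]
lever ang 28.7
blue 448 [124.8  18.8] [ 439.3 -126.7]
green 324 [364.5 181.7] [463.5  21.1]
```

```bash
python3 - <<'E'
from m import *
p=viewer.grab_frame('wrist'); c=np.array([506.,15.5])
for v in (60,80,100,125): whites(p,c,72,15,27,v,(0,0,v),(180,110,255))
# brightness by angle at radius 18..26
for r in (18,21,24):
    o=[]
    for a in range(-60,61,6):
        t=np.arctan2(-X[1],-X[0])+np.radians(a); u,v=proj(p,[*(c+r*np.array([np.cos(t),np.sin(t)])),72]); o.append(int(p['img'][int(round(v)),int(round(u))].max()))
    print(r,o)
E
```

```text
60 637 {-180: 34, -170: 37, -160: 7, -150: 55, -140: 64, -130: 47, -120: 25, -110: 70, -100: 72, -90: 8, -10: 94, 0: 115, 130: 3, 170: 4} median -102.3
80 423 {-180: 25, -170: 29, -160: 6, -150: 50, -140: 56, -130: 43, -120: 19, -10: 89, 0: 104} median -119.6
100 392 {-180: 25, -170: 29, -160: 6, -150: 49, -140: 56, -130: 39, -120: 11, -10: 80, 0: 96} median -122.7
125 118 {-140: 3, -130: 31, -120: 11, -10: 27, 0: 46} median -1.35
18 [17, 13, 16, 14, 16, 17, 16, 15, 16, 108, 126, 118, 18, 23, 21, 19, 21, 19, 15, 17, 17]
21 [17, 15, 15, 16, 16, 16, 15, 15, 17, 66, 125, 100, 16, 22, 23, 23, 21, 22, 18, 19, 18]
24 [17, 16, 17, 17, 17, 19, 17, 16, 16, 24, 124, 76, 19, 22, 22, 23, 23, 21, 17, 18, 18]
```

```bash
python3 - <<'E'
from m import *
p=viewer.grab_frame('wrist'); c=np.array([506.,15.5])
m=cv2.inRange(cv2.cvtColor(p['img'],cv2.COLOR_RGB2HSV),(0,0,80),(180,110,255))
w=[]
for y,x in np.argwhere(m):
    q=ray(p,(x,y),72)[:2]; v=q-c
    if 14<np.hypot(*v)<28 and abs(ang(v,-X))<20: w.append(q)
w=np.array(w); u=np.linalg.svd(w-w.mean(0),full_matrices=False)[2][0]; u=u if u[0]<0 else -u
print(len(w),'mean ang',ang(w.mean(0)-c,-X),'line dir',ang(u,-X), w.mean(0)-c, 'green',ang(np.array([463.5,21.1])-c,-X))
E
```

```text
218 mean ang 0.4 line dir -0.5 [-20.65458359   2.72414331] green 0.4
```

step_arm(
  plan=[0, 0, 0, 0, 0, 0, 0, 0, 0, 0, 0, 0, 0, 0, 0, 0, 0, 0, 0, 0, 0, 0, 0, 0, 0, 0, 0, 0, 0, 0],
  hand=8.6,
)

```text
time_s: 58.58
ee_pos: [504.3, 15.5, 62.6]
ee_rot: [180.0, -0.0, -155.1]
force: [-0.4, 0.9, 0.7]
gripper_width: 85.0
gripper_force: 0.0
```

step_arm(
  plan=[0, 0, -0.8, 0, 0, 0, 0, 0, -1, 0, 0, 0, 0, 0, -0.8, 0, 0, 0, 0, 0, -0.4, 0, 0, 0, 0, 0, 0, 0, 0, 0],
)

```text
time_s: 59.0
ee_pos: [505.8, 15.6, 94.4]
ee_rot: [-179.9, 0.2, -155.1]
force: [0.8, 0.3, 0.7]
gripper_width: 85.9
gripper_force: 0.0
```

```bash
python3 - <<'E'
from m import *
p=viewer.grab_frame('wrist'); c=np.array([506.,15.5])
for lo,hi in (((0,120,60),(9,255,255)),((172,120,60),(180,255,255))):
    whites(p,c,104,2,14,'red(from front; orange=+90)',lo,hi)
whites(p,c,72,15,27,'coarse',(0,0,80),(180,110,255))
go(505.8,15.5,92)
E
```

```text
red(from front; orange=+90) 54 {-180: 4, 130: 5, 140: 15, 150: 13, 160: 6, 170: 6} median 148.95
red(from front; orange=+90) 0 {} median None
coarse 792 {-180: 73, -170: 34, -160: 9, -150: 36, -140: 52, -130: 62, -120: 83, -110: 66, -100: 38, -90: 16, -80: 3, -10: 65, 0: 80, 140: 10, 150: 29, 160: 57, 170: 79} median -103.6
tcp [505.2  15.6  93.6] [-1.800e+02  1.000e-01 -1.551e+02] -> shift cm [-0.05 -0.03  0.16] rows 0.0
```

step_arm(
  plan=[0, 0, 0.1, 0, 0, 0, 0, 0, 0, 0, 0, 0, 0, 0, 0, 0, 0, 0, 0, 0, 0, 0, 0, 0, 0, 0, 0, 0, 0, 0],
  hand=2,
  newtons=20,
)

```text
time_s: 59.47
ee_pos: [504.6, 15.6, 91.4]
ee_rot: [180.0, -0.0, -155.1]
force: [-0.5, 0.1, -0.4]
gripper_width: 55.3
gripper_force: 0.0
```

step_arm(
  plan=[0, 0, 0, 0, 0, 0, 0, 0, 0, 0, 0, 0, 0, 0, 0, 0, 0, 0, 0, 0, 0, 0, 0, 0, 0, 0, 0, 0, 0, 0],
)

```text
time_s: 59.88
ee_pos: [504.7, 15.6, 91.7]
ee_rot: [180.0, 0.0, -155.1]
force: [0.4, 0.3, -0.1]
gripper_width: 25.7
gripper_force: 20.0
```

step_arm(
  plan=[0, 0, 0, 0, 0, 0, 0, 0, 0, 0, 0, 0, 0, 0, 0, 0, 0, 0, 0, 0, 0, 0, 0, 0, 0, 0, 0, 0, 0, 0],
)

```text
time_s: 60.3
ee_pos: [504.8, 15.6, 91.7]
ee_rot: [180.0, 0.0, -155.1]
force: [0.1, -0.2, 0.4]
gripper_width: 25.3
gripper_force: 20.0
```

step_arm(
  plan=[0, 0, 0, 0, 0, 0.06, 0, 0, 0, 0, 0, 0.1, 0, 0, 0, 0, 0, 0.1, 0, 0, 0, 0, 0, 0.1, 0, 0, 0, 0, 0, 0.1],
)

```text
time_s: 60.72
ee_pos: [504.7, 16.0, 91.7]
ee_rot: [179.9, -0.0, 178.3]
force: [0.1, 2.0, -0.6]
gripper_width: 25.4
gripper_force: 20.0
```

step_arm(
  plan=[0, 0, 0, 0, 0, 0.1, 0, 0, 0, 0, 0, 0.1, 0, 0, 0, 0, 0, 0.1, 0, 0, 0, 0, 0, 0.1, 0, 0, 0, 0, 0, 0.1],
)

```text
time_s: 61.13
ee_pos: [504.8, 16.5, 91.7]
ee_rot: [179.9, -0.0, 149.6]
force: [0.6, 3.5, -0.6]
gripper_width: 25.4
gripper_force: 20.0
```

step_arm(
  plan=[0, 0, 0, 0, 0, 0.1, 0, 0, 0, 0, 0, 0.08, 0, 0, 0, 0, 0, 0.04, 0, 0, 0, 0, 0, 0, 0, 0, 0, 0, 0, 0],
)

```text
time_s: 61.55
ee_pos: [504.9, 16.6, 91.7]
ee_rot: [179.9, -0.1, 137.3]
force: [0.9, 5.2, -0.6]
gripper_width: 25.5
gripper_force: 20.0
```

```bash
python3 - <<'E'
from m import *
s=sensors.state(); print(s['ee_pos'],s['ee_rot'],s['gripper_width'],s['force'])
p=viewer.grab_frame('wrist'); c=np.array([505.8,15.5])
whites(p,c,104,2,14,'red(from front; orange=+90)',(0,120,60),(9,255,255))
E
```

```text
[504.92748218  16.59741373  91.69630078] [ 1.79896904e+02 -5.82141375e-02  1.37343294e+02] 25.467466688794968 [ 0.9291944   5.24704203 -0.62705481]
red(from front; orange=+90) 16 {60: 3, 70: 5, 80: 4} median 78.25
```

step_arm(
  plan=[0, 0, 0, 0, 0, 0, 0, 0, 0, 0, 0, 0, 0, 0, 0, 0, 0, 0, 0, 0, 0, 0, 0, 0],
  hand=6,
)

```text
time_s: 61.93
ee_pos: [504.7, 15.2, 91.7]
ee_rot: [-180.0, 0.0, 137.3]
force: [-0.2, 0.0, -0.5]
gripper_width: 49.4
gripper_force: 0.0
```

step_arm(
  plan=[0, 0, -2, 0, 0, 0, 0, 0, -3, 0, 0, 0, 0, 0, -3, 0, 0, 0, 0, 0, -3, 0, 0, 0, 0, 0, -2, 0, 0, 0],
)

```text
time_s: 62.35
ee_pos: [505.5, 15.3, 224.6]
ee_rot: [179.9, 0.2, 137.3]
force: [0.8, -0.3, -0.4]
gripper_width: 59.9
gripper_force: 0.0
```

step_arm(
  plan=[0, 0, 0, 0, 0, 0, 0, 0, 0, 0, 0, 0, 0, 0, 0, 0, 0, 0],
)

```text
time_s: 62.6
ee_pos: [503.9, 15.4, 220.7]
ee_rot: [-179.9, -0.1, 137.3]
force: [0.7, -0.6, -0.1]
gripper_width: 60.3
gripper_force: 0.0
```

```bash
cat > f.py <<'E'
from m import *
p=viewer.grab_frame('wrist'); c=np.array([505.5,15.5]); save(p,'fin%d.png'%p['shot'])
hsv=cv2.cvtColor(p['img'],cv2.COLOR_RGB2HSV); m=cv2.inRange(hsv,(0,120,60),(9,255,255))|cv2.inRange(hsv,(171,120,60),(180,255,255))
def fit(mask,z,r0,r1,ref,lim,nm):
    w=[q for q in (ray(p,(x,y),z)[:2] for y,x in np.argwhere(mask)) if r0<np.hypot(*(q-c))<r1 and abs(ang(q-c,ref))<lim]
    w=np.array(w); u=np.linalg.svd(w-w.mean(0),full_matrices=False)[2][0]; u=u if u@ref>0 else -u
    print(nm,len(w),'mean ang',ang(w.mean(0)-c,ref),'dir',ang(u,ref),'mean r',(w.mean(0)-c).round(1),'span',np.ptp((w-w.mean(0))@u).round(1))
fit(m,104,0,14,-Y,181,'fine')
fit(cv2.inRange(hsv,(0,0,80),(180,110,255)),72,15,27,-X,20,'coarse')
n,l,s,k=cv2.connectedComponentsWithStats(cv2.inRange(hsv,(0,0,100),(180,80,255)))
lever(p); print(sensors.state()['ee_pos'],sensors.state()['ee_rot'])
E
python3 f.py
```

```text
fine 49 mean ang 6.8 dir 4.4 mean r [-0.1 -7. ] span 12.3
coarse 56 mean ang 1.5 dir -0.3 mean r [-20.9   2.4] span 11.7
lever_hinge 0.73 [264. 261.] [ 526.4 -101.8]
lever_post 0.88 [203. 239.] [ 457.7 -117.8]
coarse_grip 0.67 [322. 185.] [501.8  13.1]
fine_grip 0.75 [326. 185.] [499.1  20.6]
lever ang 21.0
blue 69 [193.2 223. ] [ 438.7 -126.9]
green 91 [303.2 150.5] [463.7  20.6]
[504.39134196  15.55549874 220.80281227] [-1.79932392e+02 -7.70568872e-02  1.37325139e+02]
```

step_arm(
  plan=[0, 0, 3, 0, 0, 0, 0, 0, 3.5, 0, 0, 0, 0, 0, 3, 0, 0, 0, 0, 0, 1.5, 0, 0, 0, 0, 0, 0.8, 0, 0, 0],
)

```text
time_s: 63.32
ee_pos: [502.9, 15.6, 100.9]
ee_rot: [-179.8, -0.2, 137.3]
force: [0.1, 0.9, 0.0]
gripper_width: 60.1
gripper_force: 0.0
```

step_arm(
  plan=[0, 0, 0.4, 0, 0, 0, 0, 0, 0.2, 0, 0, 0, 0, 0, 0, 0, 0, 0, 0, 0, 0, 0, 0, 0],
)

```text
time_s: 63.65
ee_pos: [505.6, 15.6, 98.8]
ee_rot: [179.9, 0.1, 137.3]
force: [0.8, 0.1, 0.4]
gripper_width: 60.2
gripper_force: 0.0
```

```bash
python3 - <<'E'
from h import *
go(505,15.5,92)
E
```

```text
tcp [505.6  15.6  98.8] [1.799e+02 1.000e-01 1.373e+02] -> shift cm [ 0.04 -0.05  0.68] rows 0.2
```

step_arm(
  plan=[0, 0, 0.3, 0, 0, 0, 0, 0, 0.2, 0, 0, 0, 0, 0, 0, 0, 0, 0, 0, 0, 0, 0, 0, 0],
)

```text
time_s: 63.98
ee_pos: [504.7, 15.6, 92.8]
ee_rot: [180.0, 0.0, 137.3]
force: [-0.2, -0.3, 0.4]
gripper_width: 60.2
gripper_force: 0.0
```

step_arm(
  plan=[0, 0, 0, 0, 0, 0, 0, 0, 0, 0, 0, 0, 0, 0, 0, 0, 0, 0, 0, 0, 0, 0, 0, 0, 0, 0, 0, 0, 0, 0],
  hand=2,
)

```text
time_s: 64.4
ee_pos: [504.8, 15.6, 92.7]
ee_rot: [180.0, -0.0, 137.3]
force: [-0.1, -0.2, 0.1]
gripper_width: 29.5
gripper_force: 0.0
```

step_arm(
  plan=[0, 0, 0, 0, 0, 0, 0, 0, 0, 0, 0, 0, 0, 0, 0, 0, 0, 0, 0, 0, 0, 0, 0, 0, 0, 0, 0, 0, 0, 0],
)

```text
time_s: 64.82
ee_pos: [505.4, 16.2, 92.8]
ee_rot: [179.9, 0.0, 137.3]
force: [1.9, 5.0, -2.0]
gripper_width: 25.4
gripper_force: 20.0
```

step_arm(
  plan=[0, 0, 0, 0, 0, 0.04, 0, 0, 0, 0, 0, 0.045, 0, 0, 0, 0, 0, 0, 0, 0, 0, 0, 0, 0],
)

```text
time_s: 65.15
ee_pos: [505.4, 16.2, 92.8]
ee_rot: [179.9, 0.0, 132.4]
force: [3.3, 4.2, -1.4]
gripper_width: 25.1
gripper_force: 20.0
```

step_arm(
  plan=[0, 0, 0, 0, 0, 0, 0, 0, 0, 0, 0, 0, 0, 0, 0, 0, 0, 0, 0, 0, 0, 0, 0, 0],
  hand=6,
)

```text
time_s: 65.48
ee_pos: [504.3, 15.2, 92.6]
ee_rot: [-179.9, -0.0, 132.5]
force: [-0.1, -0.1, 1.0]
gripper_width: 49.3
gripper_force: 0.0
```

step_arm(
  plan=[0, 0, -2, 0, 0, 0, 0, 0, -3.5, 0, 0, 0, 0, 0, -3.5, 0, 0, 0, 0, 0, -3.5, 0, 0, 0, 0, 0, -3.5, 0, 0, 0],
)

```text
time_s: 65.9
ee_pos: [504.0, 15.3, 254.3]
ee_rot: [-180.0, -0.0, 132.4]
force: [0.9, -1.0, -0.0]
gripper_width: 60.1
gripper_force: 0.0
```

step_arm(
  plan=[0, 0, -3.5, 0, 0, -0.12, 0, 0, -2, 0, 0, -0.12, 0, 0, 0, 0, 0, -0.12, 0, 0, 0, 0, 0, -0.12, 0, 0, 0, 0, 0, -0.12],
)

```text
time_s: 66.32
ee_pos: [504.5, 15.2, 308.2]
ee_rot: [-180.0, 0.0, 167.2]
force: [0.4, -0.2, 0.8]
gripper_width: 59.7
gripper_force: 0.0
```

step_arm(
  plan=[-0.5, 2, 0, 0, 0, 0, -0.7, 3, 0, 0, 0, 0, -0.5, 2, 0, 0, 0, 0, 0, 0, 0, 0, 0, 0, 0, 0, 0, 0, 0, 0],
  hand=8,
)

```text
time_s: 66.73
ee_pos: [537.1, 80.1, 307.2]
ee_rot: [-179.9, -0.1, 166.9]
force: [0.1, -1.1, 0.7]
gripper_width: 80.3
gripper_force: 0.0
```

```bash
python3 f.py; python3 - <<'E'
from m import *
p=viewer.grab_frame('wrist'); save(p,'end.png',(40,60,460,330),1.9)
E
```

```text
fine 24 mean ang 1.5 dir 1.8 mean r [-0.9 -7.8] span 12.7
coarse 59 mean ang 2.8 dir -5.6 mean r [-21.    1.9] span 12.1
lever_hinge 0.94 [194. 188.] [ 524.2 -102.6]
lever_post 0.57 [364. 162.] [536.9 130.4]
knob_axis 0.68 [270. 156.] [505.   11.4]
coarse_grip 0.65 [270. 158.] [506.   14.3]
fine_grip 0.58 [264. 163.] [506.7  12.6]
lever ang -85.2
blue 53 [153.8 130. ] [ 438.6 -127.1]
green 51 [267.9 122.8] [463.5  20.5]
[536.89663908  79.05285776 307.91799936] [-1.79995287e+02  1.21634816e-02  1.66770388e+02]
```

View pics/end.png

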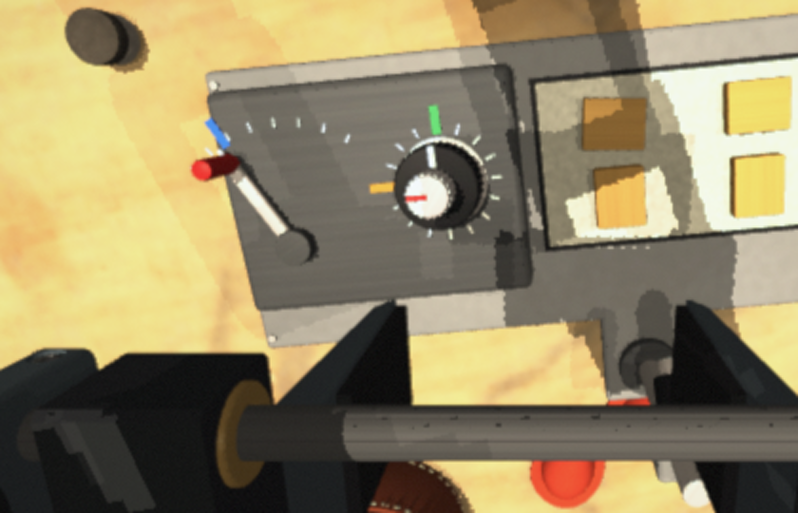

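Everything is on target except possibly the lever, which may sit slightly past the blue mark. I'll fit its arm's direction numerically.

```bash
python3 - <<'E'
from m import *
p=viewer.grab_frame('wrist'); im=p['img']; hsv=cv2.cvtColor(im,cv2.COLOR_RGB2HSV)
roi=np.zeros(im.shape[:2],np.uint8); roi[140:190,155:200]=255
def slices(mask,nm,trim):
    n,l,s,k=cv2.connectedComponentsWithStats(mask); i=1+np.argmax(s[1:,4])
    w=np.array([ray(p,(x,y),46)[:2] for y,x in np.argwhere(l==i)]); m=w.mean(0)
    for _ in range(3):
        u=np.linalg.svd(w-m,full_matrices=False)[2][0] if _==0 else u
        u=u if u[0]<0 else -u; nn=np.array([-u[1],u[0]]); s_=(w-m)@u; t=(w-m)@nn
        b=np.arange(s_.min()+trim,s_.max()-trim,3.); mid=[(a+1.5,(t[(s_>=a)&(s_<a+3)].min()+t[(s_>=a)&(s_<a+3)].max())/2) for a in b if ((s_>=a)&(s_<a+3)).sum()>2]
        g=np.polyfit(*np.array(mid).T,1); u=u+g[0]*nn; u/=np.linalg.norm(u)
    print(nm,len(w),m.round(1),'dir',ang(u,-X),'span',np.ptp(s_).round(1),'width',np.ptp(t).round(1))
slices(cv2.inRange(hsv,(0,0,130),(180,70,255))&roi,'arm',6)
slices(cv2.inRange(hsv,(0,0,100),(180,90,255))&roi,'arm2',6)
b=cv2.inRange(hsv,(95,90,40),(135,255,255)); r2=np.zeros_like(b); r2[110:145,140:170]=255
slices(b&r2,'blue',3)
q=np.array([ray(p,(x,y),40)[:2] for y,x in np.argwhere(b&r2)]).mean(0)
# disc of hinge: dark round
for z in (40,48,54): print(z, ray(p,(40+297/1.9,60+245/1.9),z)[:2].round(1), 'blue seen from it',ang(q-ray(p,(40+297/1.9,60+245/1.9),z)[:2],-X))
E
```

```text
arm 320 [ 489.8 -114. ] dir 27.9 span 51.9 width 11.5
arm2 874 [ 498.6 -118.1] dir 25.0 span 67.2 width 40.7
blue 79 [ 438.7 -124.2] dir 22.7 span 20.4 width 6.1
40 [ 526.4 -100.3] blue seen from it 24.9
48 [525.2 -96.6] blue seen from it 27.4
54 [524.3 -93.9] blue seen from it 29.2
```

```bash
python3 -c "
from workcell import env
print(env.job_done())"
```

```text
the job is handed in; nothing more can be done
None
```

I handed the job in at about 67 s: all four brass blanks lie flat on the light pad, the coarse knob reads about 0° off green and the fine knob, set after it, about 2° off orange. The dimmer lever is at the blue mark, but my measurements of it scatter by a few degrees.

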